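# Load the can canister and twist its bayonet lid tight

### The job

Drop both flattened cans over the rim into the tilted grey canister, then close it: lower the loose lid onto the mouth with its two ears in the two open slots and twist it clockwise by its bar handle until the ramps draw it down tight and the handle lies level from side to side. Leave the jam jar, the bottle and the funnel standing where they are, and let go of everything at the end.

Things in the scene. Friction and masses are not known exactly. Their poses are not given: they have to be found in the camera images.
- drum: fixed steel stand: base plate 230 x 200 x 8 mm, two side uprights 158 mm high. Origin on the floor. It holds the can canister, a grey tube 172 mm outside, 160 mm inside, 151 mm long, its axis leaning 30 degrees from vertical to the stand's -x (roughly to the robot). Mouth centre: x -20 mm, 168 mm up
- mouth (a point): centre of the canister's mouth, on the free face of the black sealing ring. z points out along the axis (30 degrees off vertical), x up the slope away from the robot, y level to the left. Rim and blocks end at z = +16 mm, ramps at +17 mm, the inner bottom is at -130 mm. Clear opening 132 mm between lugs and blocks, 108 mm through the ring
- slot_a (a point): middle of one open slot of the mouth, at 71 mm radius, -20 degrees (from the mouth's x towards y), seal level; same axes as mouth. A slot is 42 degrees wide, 66 to 80 mm radius; a lid ear is 20 degrees wide. A lid with both ears in the slots drops until its underside rests on the seal (z = 0)
- slot_b (a point): middle of the other open slot, at 160 degrees. Clockwise of each slot (seen from outside) lies an orange ramp: its underside falls from 11 to 3 mm above the seal over 38 degrees, then stays level up to a stop. Anticlockwise is blocked. Ramps and seal are slippery (friction 0.3): turning home takes about 0.3 N m and no pushing
- home_a (a point): where the ear that entered slot_a ends, against the stop: 70 degrees clockwise of it, on the mouth's -y side, 71 mm radius. At home the handle lies along the mouth's y (level) and the lid's underside is pressed 3 mm below the seal's free level (z = -3 mm). The lid stays where it is left
- home_b (a point): the same for the ear that entered slot_b, on the mouth's +y side
- lid_grip (a point): centre of the lid's orange bar handle, 90 mm long (x), 14 mm wide (y), 14 mm high, 45 mm above the lid's underside; end posts leave 66 mm clear. Lid: grey disc, 124 mm diameter, 8 mm thick, two orange ears in line with the handle, 24 mm wide, 6 mm thick, flush below, to 76 mm radius; 200 g; starts flat on the floor. z up; half a turn changes nothing
- gasket (a joint): how far the sprung sealing ring in the mouth is pressed in, m: 0 free, 0.003 when the lid is locked home (2.5 N to start moving it, 6 N at 3 mm)
- can_a_mid (a point): flattened drink can, red sides and bare aluminium end: a squashed disc of 58 mm diameter, 24 mm high, about 16 g, lying flat on the floor. The point is its centre, 12 mm above its underside; z is its axis
- can_b_mid (a point): flattened drink can, green sides and bare aluminium end: a squashed disc of 58 mm diameter, 24 mm high, about 16 g, lying flat on the floor. The point is its centre, 12 mm above its underside; z is its axis
- jar_mid (a point): bystander: glass jam jar, 66 mm diameter, 85 mm high, red lid, paper label; point at its centre, half-way up, z its axis
- pet_bottle_mid (a point): bystander: clear PET bottle with blue cap, 62 mm diameter, 190 mm high; point at its centre, half-way up, z its axis
- funnel_mid (a point): bystander: black plastic funnel standing mouth down, 116 mm diameter at the floor, narrowing to an 18 mm spout, 108 mm high; point on its axis 54 mm up, z its axis
Not all that is in view belongs to the job. Leave any orange look-alike of the part that bears can_b_mid alone. What is shaped like the part that bears lid_grip but yellow is not meant.

How it is judged:
By the outcome, as a careful person would: the job done as asked, in the order asked, and still so for the second after the job is handed in, with the robot touching nothing.
It also fails if it takes over 66 s, if anything falls off the work surface, if the arm or the gripper's body presses on something with over 40 N, if the wrist force passes 120 N, or if a joint passes its speed limit or range.

### The arm

A 7-joint arm with a two-finger parallel gripper is mounted at the origin on the work surface. World frame = base frame: x ahead of the robot, y to its left, z up, the work surface at z = 0. Lengths are in m, angles in rad, forces in N, time in s.
With the tool pointing down it reaches from about 0.4 to 0.85 m from the base axis. Payload 10.4 kg.
Tool frame: the origin (TCP) lies midway between the tips of the shut fingers; the grasp point (between the pads) lies 19 mm behind it (r.tcp_to_grasp is the z of the grasp point in the tool frame, in m); z points along the fingers, x is the direction in which the jaws open and shut, and the axes are right-handed (so a half turn about z gives the same grasp; the last joint's range is limited). The gripper opens to 87 mm and grips with 3 to 60 N. Pads are 19 mm wide; open, the fingers measure 117 mm over their backs; the gripper's body (75 mm by 190 mm) begins 51 mm behind the grasp point.
Start: joints at [1.1, 0.332, -0.065, 1.46, 0.022, 1.35, -0.088], TCP at [0.271, -0.563, 0.202] pointing down, gripper open.
Joint ranges: [-2.6, 2.6], [-0.5, 2.12], [-1.47, 1.34], [0.16, 2.42], [-1.27, 4.41], [0.06, 2.06], [-2.6, 2.6]. Speed limits (rad/s): [2.22, 2.22, 2.79, 2.79, 3.14, 3.14, 3.14].

### API

Orientations are given as a unit quaternion [x, y, z, w].
In Python, from bench import r, camera, close_job gives the robot as it stands. The module is installed in compiled form; this text tells all that it offers.
- The arm moves only by the shell command python3 -m crank 'ROWS' [FORCE]. ROWS is JSON, a list of rows, each an object of numbers: "x", "y", "z": the shift along the tool's x, y, z scaled (see below); "ax", "ay", "az": the turn, a rotation vector about the tool's x, y, z scaled (see below); "claw": the closure, from -1 (fully open) to 1 (shut), so that 0 is half open. A call has exactly 5 rows; each row is the pose to reach, as a shift and turn from the pose commanded when the call began, along the tool's axes at that moment; what a row does not reach only later rows make up. The controller multiplies each number of a shift by 1 m and each number of a turn by 2 rad. A row lasts 1/12 s, in which the tool goes at most 41.7 mm and 7.16 degrees, less where a joint would pass 70% of its speed; a pose out of reach is approached as far as the arm can. A call with a number of a shift or a turn outside -1 to 1 is refused whole. A call with a gripper value outside its range is refused whole. The fingers move at their own pace and stop on an object; FORCE is the grip in N (left out, the last holds). Time passes only in rows, so rows that repeat a pose let the fingers close, or fill a call up. It gives the time, the measured TCP pose, the force and the opening at its end, in the units of the state.
- r.read_state(): the state, without advancing time (a new reading comes with each control period).
- camera(name): name is "scene" or "top"; returns a dict with "color" (420x560x3 uint8, blue, green, red), "fx", "fy", "cx", "cy" (pixels), "eye" and "orientation" of the camera in the world. Camera axes: x right, y down, z forward; pixel columns grow to the right and rows downward; lengths in m; the calibration is good to about 2 mm. A picture is of the moment at which its call begins. There is no depth.
- close_job(): hands the job in, once; it reports no verdict.
The state is a dict: "time": time; "joint_positions": joint angles; "joint_vel": joint speeds; "joint_torque": joint torques, N m; "ee_pos": TCP position; "eef_rot": TCP orientation; "ft_force": force on the tool from outside, world axes, zero at the start; "torque": the same for the moment, N m; "width": finger opening in m.
Only numpy, scipy, OpenCV 4.12 (cv2) and the standard library are available. Lean on these libraries where they do the work, as an engineer would, in place of code of your own. Each camera call takes 0.05 s, during which the arm holds its last target. There are 200 camera calls.

## Working session

There is one attempt and no reset: what is moved stays moved. The work goes in short steps, Python scripts to look and compute and a shell command to move; the robot and the scene stay as the last step left them, time stands still between calls to the robot, and variables do not carry over. Pictures are saved under pics/ and viewed, about 8 in all and at most 12, crops included, and the job is handed in when it is done.

```bash
ls; mkdir -p pics
cat > h.py <<'E'
import numpy as np, cv2
from scipy.spatial.transform import Rotation as R
from bench import r, camera, close_job
def ray(c,u,v):
    d=R.from_quat(c["orientation"]).apply([(u-c["cx"])/c["fx"],(v-c["cy"])/c["fy"],1]); return np.array(c["eye"]),d/np.linalg.norm(d)
def onz(c,u,v,z):
    e,d=ray(c,u,v); return e+d*(z-e[2])/d[2]
def proj(c,p):
    q=R.from_quat(c["orientation"]).inv().apply(np.array(p)-c["eye"]); return np.array([c["fx"]*q[0]/q[2]+c["cx"],c["fy"]*q[1]/q[2]+c["cy"]])
def tri(rays):
    A=0;b=0
    for e,d in rays:
        P=np.eye(3)-np.outer(d,d); A=A+P; b=b+P@e
    return np.linalg.solve(A,b)
E
python3 - <<'E'
from h import *
for n in("scene","top"):
    c=camera(n); cv2.imwrite(f"pics/{n}0.png",c["color"]); np.savez(f"{n}0.npz",**c)
    print(n,c["fx"],c["cx"],c["cy"],c["eye"],c["orientation"])
print(r.read_state(), r.tcp_to_grasp)
E
```

```text
pics
scene 390.24710757835425 275.7743126772665 216.28403827935452 [1.24953297 0.33855813 1.01314431] [ 0.53244068  0.7671116  -0.29411636 -0.20381925]
top 481.11876958700896 278.35624457676107 212.07919487054622 [0.36601021 0.05890272 1.29871116] [ 0.71147306 -0.69914005  0.04566615 -0.05407288]
{'time': 0.1, 'joint_positions': array([ 1.1004276 ,  0.33278596, -0.06470798,  1.46083438,  0.02161203,
        1.34989156, -0.08853986]), 'joint_vel': array([-8.09081817e-04, -1.72282622e-03, -1.54629052e-05, -2.61387718e-03,
       -9.42549230e-05,  5.09003955e-04,  5.32870635e-04]), 'joint_torque': array([ 9.22962354e-04, -6.24545002e+01,  2.36962165e-02, -3.90716636e+01,
       -6.16976456e-02,  3.65798268e-02,  2.01909921e-05]), 'ee_pos': array([ 0.27043908, -0.56306334,  0.20145868]), 'eef_rot': array([ 8.46446959e-01, -5.32472696e-01, -5.34022419e-04, -2.98257944e-04]), 'ft_force': array([-0.2205081 ,  0.25742705,  0.52550341]), 'torque': array([-0.02928383,  0.01759402,  0.02213146]), 'width': 0.08723215074173449} -0.0187
```

View pics/scene0.png

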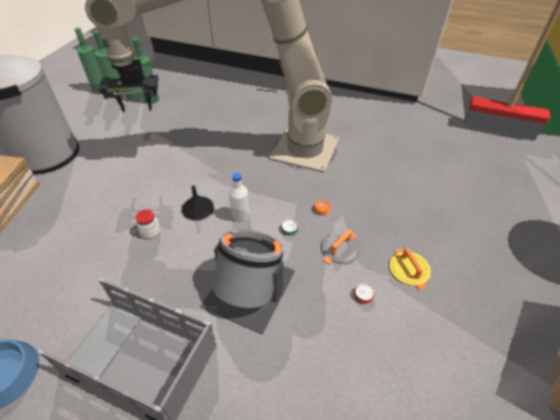

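View pics/top0.png

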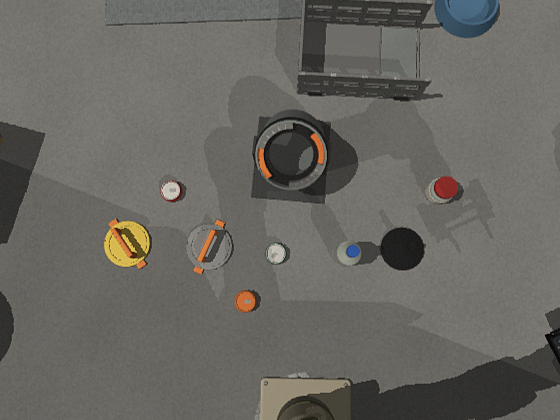

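The candidates:
- **Red can:** scene (364,293), top (171,190).
- **Green can:** scene (289,227), top (277,253). The orange look-alike at scene (321,207), top (246,301) is not meant.
- **Grey lid:** scene (341,245), top (210,247). The yellow one at scene (410,267), top (127,244) is not meant.

A close crop will check these choices.

Run:
```python
from h import *
t=np.load("top0.npz")["color"];s=np.load("scene0.npz")["color"]
a=cv2.resize(t[105:325,150:350],None,fx=2.5,fy=2.5,interpolation=cv2.INTER_CUBIC)
b=cv2.resize(s[190:330,195:385],None,fx=1.55,fy=1.55,interpolation=cv2.INTER_CUBIC)
m=np.zeros((550,800,3),np.uint8);m[:,:500]=a;m[:b.shape[0],505:505+b.shape[1]]=b[:,:295]
cv2.imwrite("pics/crop1.png",m)
hs={k:cv2.cvtColor(v,cv2.COLOR_BGR2HSV) for k,v in(("t",t),("s",s))}
for k,h in hs.items():
  for nm,lo,hi in(("orange",(4,140,110),(16,255,255)),("white",(0,0,165),(180,60,255)),("green",(40,60,20),(90,255,200)),("red",(172,120,60),(180,255,255))):
    n,l,st,ce=cv2.connectedComponentsWithStats(cv2.inRange(h,lo,hi))
    for i in range(1,n):
      if st[i,4]>12 and 150<ce[i][0]<450 and 100<ce[i][1]<320: print(k,nm,st[i],ce[i].round(1))
```

```text
t orange [311 133  13  32 189] [318.4 147.3]
t orange [258 148  14  31 174] [262.9 163.2]
t orange [215 219  10   9  50] [219.3 222.9]
t orange [197 229  19  33 174] [206.2 244.9]
t orange [194 266   9   8  46] [197.9 269.7]
t orange [235 291  20  21 324] [244.4 301. ]
t white [161 182  19  17 223] [170.3 190. ]
t white [268 244  17  19 204] [275.8 253. ]
s orange [314 201  16  14 156] [321.9 207.5]
s orange [332 231  24  23 150] [342.  240.3]
s orange [224 234   9  11  63] [227.6 238.7]
s orange [273 241   7  12  63] [276.1 246.6]
s orange [396 249  26  30 196] [411.2 261.1]
s orange [324 257   7   6  27] [326.9 259.7]
s orange [417 284   8   5  30] [420.4 286.2]
s white [334  99  14  12  63] [340.5 103.9]
s white [241 117  31  15 244] [256.  125.2]
s white [ 271  133   95   48 1499] [329.4 155.7]
s white [    0   145   505   275 58786] [240.4 300.4]
s white [229 151   7   5  20] [232.2 152.8]
s white [244 152   5   5  15] [246.1 153.9]
s white [231 162  25  15  74] [245.7 168.5]
s white [400 169  33  25 285] [417.  181.2]
s white [305 171   6   7  22] [308.1 174.1]
s white [344 172   9  14  63] [348.  178.1]
s white [443 173   9  10  29] [446.6 176.7]
s white [278 176   7   6  13] [280.5 178.3]
s white [286 177   6   9  24] [288.4 180.9]
s white [294 177  10  10  47] [299.  181.8]
s white [360 186   7   8  16] [363.1 189.1]
s white [346 190  16  10  62] [353.6 194.7]
s white [413 191   5   7  16] [415.2 193.9]
s white [345 203   7   8  24] [348.5 206.7]
s white [379 241   9  25 109] [383.3 252.8]
s white [335 242  12  15  89] [341.  248.9]
s white [431 244  26  30 225] [443.4 256.6]
s white [390 246  44  45 110] [419.4 263.2]
s white [346 251  10  10  59] [351.1 255.9]
s white [312 270   7   7  23] [315.2 272.7]
s white [302 298   6   4  13] [304.4 299.8]
s white [293 300   8   4  16] [296.  301.6]
s green [285 231  12   4  16] [291.1 232.6]
```

View pics/crop1.png

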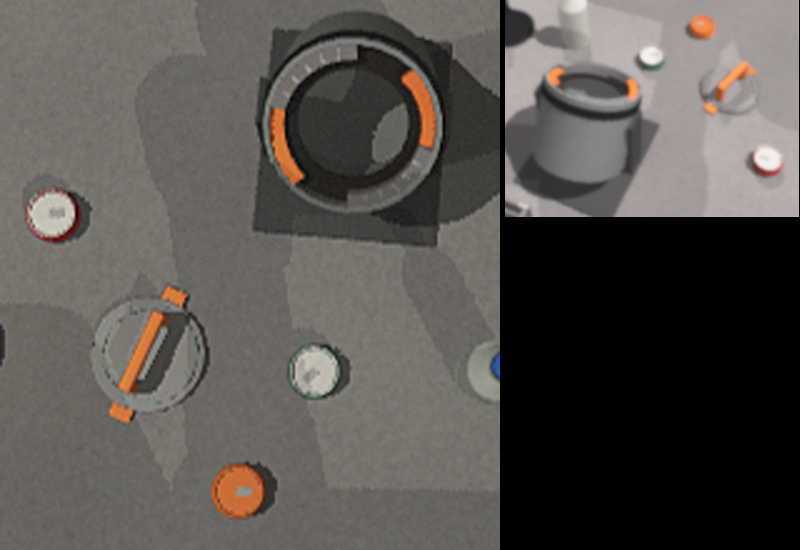

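The crop confirms the choices: red can at top (171,190), green can at (276,253), grey lid centred near (210,247) with ears at (219,223) and (198,270), and both mouth slots dark at top-view (302,129) and (280,179). Next is triangulation.

```bash
cat > m.py <<'E'
from h import *
t=dict(np.load("top0.npz"));s=dict(np.load("scene0.npz"))
def blob(c,box,f):
    x0,y0,x1,y1=box; h=cv2.cvtColor(c["color"],cv2.COLOR_BGR2HSV)[y0:y1,x0:x1].astype(int)
    m=f(h).astype(np.uint8); n,l,st,ce=cv2.connectedComponentsWithStats(m); i=1+np.argmax(st[1:,4])
    return np.array([st[i,0]+st[i,2]/2-.5+x0, st[i,1]+st[i,3]/2-.5+y0]),ce[i]+[x0,y0],st[i,4]
E
python3 - <<'E'
from m import *
w=lambda h:(h[...,2]>165)&(h[...,1]<60); w2=lambda h:(h[...,2]>205)&(h[...,1]<60)
for nm,bt,bs in(("A red",(155,175,190,205),(350,280,380,306)),("B green",(260,238,292,268),(278,216,302,238))):
    a=blob(t,bt,w);b=blob(s,bs,w2); print(nm,a,b,"tri",tri([ray(t,*a[1]),ray(s,*b[1])]).round(4),"plane top",onz(t,*a[1],.024).round(4),"scene",onz(s,*b[1],.024).round(4))
# lid ears at z=6mm top, handle
o=lambda h:(h[...,0]>3)&(h[...,0]<17)&(h[...,1]>130)&(h[...,2]>100)
e1=onz(t,219.3,222.9,.006);e2=onz(t,197.9,269.7,.006);print("ears",e1,e2,(e1+e2)/2,np.linalg.norm(e1-e2),np.degrees(np.arctan2(*(e1-e2)[1::-1])))
e1s=None; e2s=onz(s,326.9,259.7,.006);print("scene ear",e2s)
print("handle tri",tri([ray(t,206.2,244.9),ray(s,342,240.3)]),onz(t,206.2,244.9,.052))
# handle minAreaRect top
h=cv2.cvtColor(t["color"],cv2.COLOR_BGR2HSV);m=cv2.inRange(h,(4,130,100),(16,255,255))
n,l,st,ce=cv2.connectedComponentsWithStats(m); i=l[245,206]; p=np.argwhere(l==i)[:,::-1].astype(np.float32); rc=cv2.minAreaRect(p)
print(rc); q=[onz(t,*x,.052) for x in cv2.boxPoints(rc)]; print(np.round(q,4))
# plate
C=[(275,28),(452,42),(437,246),(253,230)]; P=[onz(t,150+u/2.5,105+v/2.5,.008) for u,v in C]
print("plate",np.round(P,4),np.mean(P,0)); 
for i in range(4): d=P[(i+1)%4]-P[i]; print(np.linalg.norm(d).round(4),np.degrees(np.arctan2(d[1],d[0])).round(1))
for z in(.168,.183): print("mid ramps",onz(t,290.65,155.25,z))
a=tri([ray(t,318.4,147.3),ray(s,227.6,238.7)]);print("ramp tri",a)
a=tri([ray(t,262.9,163.2),ray(s,276.1,246.6)]);print("ramp tri",a)
E
```

```text
A red (array([170., 190.]), array([170.26244344, 189.98190045]), np.int32(221)) (array([365. , 291.5]), array([364.48430493, 291.3632287 ]), np.int32(223)) tri [0.6022 0.37   0.0238] plane top [0.6024 0.3687 0.024 ] scene [0.6019 0.3712 0.024 ]
B green (array([276., 253.]), array([275.85353535, 252.96969697]), np.int32(198)) (array([288.5, 225. ]), array([288.82644628, 224.95867769]), np.int32(121)) tri [0.4376 0.0809 0.0227] plane top [0.4377 0.0804 0.024 ] scene [0.4385 0.0816 0.024 ]
ears [0.51731173 0.23542305 0.006     ] [0.39042916 0.28822575 0.006     ] [0.45387044 0.2618244  0.006     ] 0.13743111404447034 -22.594838450912597
scene ear [0.51821685 0.23696611 0.006     ]
handle tri [0.4543664  0.26411048 0.04078944] [0.4538627 0.2611534 0.052    ]
((206.80003356933594, 245.4000244140625), (7.155416965484619, 33.98823165893555), 26.56505012512207)
[[0.4169 0.2861 0.052 ]
 [0.4966 0.2498 0.052 ]
 [0.4885 0.2327 0.052 ]
 [0.409  0.2692 0.052 ]]
plate [[ 0.8186  0.1321  0.008 ]
 [ 0.8053 -0.0652  0.008 ]
 [ 0.5752 -0.0496  0.008 ]
 [ 0.5895  0.1507  0.008 ]] [0.69716073 0.04197937 0.008     ]
0.1978 -93.9
0.2306 176.1
0.2008 85.9
0.2298 -4.6
mid ramps [0.66561546 0.04670612 0.168     ]
mid ramps [0.66164091 0.04686792 0.183     ]
ramp tri [ 0.67916517 -0.01623019  0.19018036]
ramp tri [0.64418662 0.11302884 0.17103863]
```

Run:
```python
from m import *
def mouthR(yaw): 
    y=np.radians(yaw); c=R.from_euler("z",y).as_matrix(); k=np.radians(30)
    return c@np.array([[np.cos(k),0,-np.sin(k)],[0,1,0],[np.sin(k),0,np.cos(k)]])
H=[((.677,.0435,.168),(0,255,255)),((.670,.0465,.166),(255,0,255))]
out=[]
for c,(x0,y0,x1,y1),f in((t,(245,105,335,210),5),(s,(205,222,295,327),4)):
    im=cv2.resize(c["color"][y0:y1,x0:x1],None,fx=f,fy=f,interpolation=cv2.INTER_CUBIC)
    for M,col in H:
        for rr,z in((.086,.016),(.080,.016)) if c is t else ((.086,.016),):
            P=[np.array(M)+mouthR(-4.1)@[rr*np.cos(a),rr*np.sin(a),z] for a in np.linspace(0,2*np.pi,60)]
            q=np.array([(proj(c,p)+.5-[x0,y0])*f-.5 for p in P]).round().astype(int); cv2.polylines(im,[q.reshape(-1,1,2)],True,col,1)
    out.append(im[:525,:])
m=np.zeros((525,800,3),np.uint8);m[:,:out[0].shape[1]]=out[0];b=out[1];m[:b.shape[0],450:450+350]=b[:,:350]
cv2.imwrite("pics/ov.png",m)
```

```text
(no output)
```

View pics/ov.png

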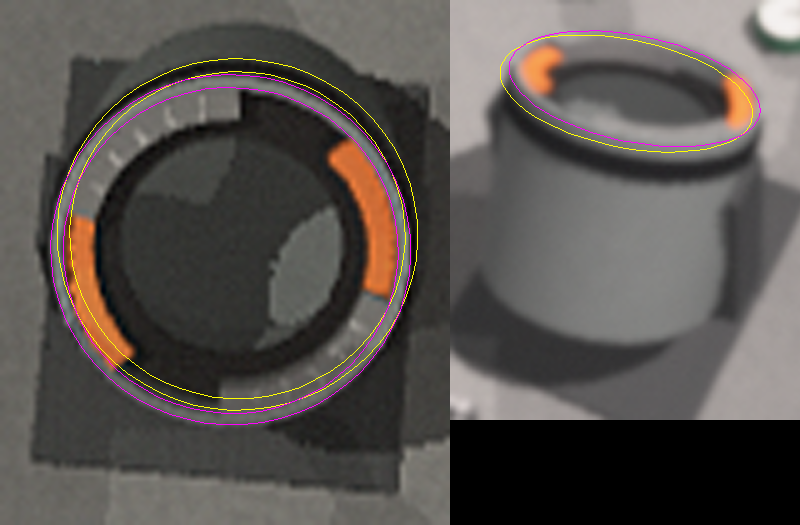

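The magenta hypothesis fits the rim in both views: mouth centre (0.670, 0.0465, 0.166), rim centre at top (291,155). The plate-based estimate was about 7 mm off. Now a planning helper, then the first move.

```bash
cat > plan.py <<'E'
import sys
from h import *
def mouthR(yaw=-4.1,tilt=30):
    k=np.radians(tilt); return R.from_euler("z",yaw,degrees=True).as_matrix()@np.array([[np.cos(k),0,-np.sin(k)],[0,1,0],[np.sin(k),0,np.cos(k)]])
def tool(a,yaw=0,tilt=0): # jaw angle a (deg) in that frame
    return R.from_matrix(mouthR(yaw,tilt)@R.from_euler("z",a,degrees=True).as_matrix()@np.diag([1.,-1,-1]))
def plan(p,T,p0=None,T0=None):
    s=r.read_state(); p0=s["ee_pos"] if p0 is None else np.array(p0); T0=R.from_quat(s["eef_rot"]) if T0 is None else T0
    d=T0.inv().apply(np.array(p)-p0); w=(T0.inv()*T).as_rotvec()
    print("xyz",d.round(4),"a/2",(w/2).round(4),"deg",np.degrees(np.linalg.norm(w)).round(1)); return p,T
E
python3 - <<'E'
from plan import *
Tc=tool(90)
p,T=plan([.40,-.25,.33],tool(10)); p,T=plan([.4376,.081,.15],Tc,p,T); plan([.4376,.081,.005],Tc,p,T)
M=np.array([.670,.0465,.166]);B=mouthR()
# yaw check: slot_a edges (-20+21,-20-21 deg) at r .073, z .016 in overlay coordinates
t=dict(np.load("top0.npz"))
for yaw in(-4.1,-1,-7):
  print(yaw,[(((proj(t,M+mouthR(yaw)@[.073*np.cos(np.radians(a)),.073*np.sin(np.radians(a)),.016])+.5-[245,105])*5).round(0)) for a in(1,-41,181,139)])
E
python3 -m crank '[{"z":-0.04,"claw":-1},{"z":-0.08,"claw":-1},{"z":-0.12,"claw":-1},{"z":-0.128,"az":-0.02,"claw":-1},{"z":-0.128,"az":-0.05,"claw":-1}]' 20
```

```text
xyz [-0.2263 -0.2523 -0.1283] a/2 [-4.000e-04  5.000e-04 -6.488e-01] deg 74.3
xyz [ 0.0945 -0.3194  0.18  ] a/2 [ 0.      0.     -0.6981] deg 80.0
xyz [0.    0.    0.145] a/2 [0. 0. 0.] deg 0.0
-4.1 [array([240., 103.]), array([342., 149.]), array([221., 399.]), array([123., 356.])]
-1 [array([234., 103.]), array([337., 144.]), array([228., 400.]), array([129., 362.])]
-7 [array([246., 103.]), array([345., 155.]), array([213., 399.]), array([118., 350.])]schema error: expected keys x, y, z, ax, ay, az, claw
```

Yaw of −4.1° matches the slot edges seen at overlay (240,105) and (342,149). The rows need every key.

```bash
python3 -m crank '[{"x":0,"y":0,"z":-0.04,"ax":0,"ay":0,"az":0,"claw":-1},{"x":0,"y":0,"z":-0.08,"ax":0,"ay":0,"az":0,"claw":-1},{"x":0,"y":0,"z":-0.12,"ax":0,"ay":0,"az":0,"claw":-1},{"x":-0.02,"y":-0.02,"z":-0.128,"ax":0,"ay":0,"az":-0.05,"claw":-1},{"x":-0.04,"y":-0.05,"z":-0.128,"ax":0,"ay":0,"az":-0.1,"claw":-1}]' 20
python3 - <<'E'
from plan import *
p,T=plan([.40,-.20,.33],tool(10))
E
```

```text
time: 0.52
ee_pos: [0.2966, -0.508, 0.3334]
eef_rot: [0.895, -0.446, 0.002, 0.002]
ft_force: [1.1, 0.4, -0.1]
width: 0.0872
xyz [-0.1836 -0.2681  0.002 ] a/2 [ 0.0022 -0.0018 -0.5495] deg 63.0
```

```bash
cat >> plan.py <<'E'
def steps(wps,n=None):
    """wps: list of (pos,Rot). Print per-call increments, each within 0.2 m and 34 deg."""
    s=r.read_state(); p,T=np.array(s["ee_pos"]),R.from_quat(s["eef_rot"])
    for q,U in wps:
        q=np.array(q); w=(T.inv()*U).as_rotvec(); k=n or max(1,int(np.ceil(max(np.linalg.norm(q-p)/.2,np.degrees(np.linalg.norm(w))/34))))
        for i in range(k):
            d=T.inv().apply((q-p)/k); print(f"x {d[0]:.4f} y {d[1]:.4f} z {d[2]:.4f}  a {w[0]/2/k:.4f} {w[1]/2/k:.4f} {w[2]/2/k:.4f}")
            T=T*R.from_rotvec(w/k)
            w=w  # same axis in tool frame
        p,T=q,U; print("--",q.round(3))
E
python3 - <<'E'
from plan import *
steps([([.40,-.15,.32],tool(10)),([.4376,.081,.20],tool(90)),([.4376,.081,.03],tool(90))])
E
```

```text
x -0.1118 y -0.1491 z 0.0059  a 0.0011 -0.0009 -0.2747
x -0.0174 y -0.1855 z 0.0064  a 0.0011 -0.0009 -0.2747
-- [ 0.4  -0.15  0.32]
x 0.0257 y -0.0737 z 0.0400  a 0.0000 0.0000 -0.2327
x 0.0560 y -0.0543 z 0.0400  a 0.0000 0.0000 -0.2327
x 0.0744 y -0.0234 z 0.0400  a 0.0000 0.0000 -0.2327
-- [0.438 0.081 0.2  ]
x 0.0000 y 0.0000 z 0.1700  a 0.0000 0.0000 0.0000
-- [0.438 0.081 0.03 ]
```

```bash
python3 -m crank '[{"x":-0.02,"y":-0.03,"z":0.006,"ax":0.001,"ay":-0.001,"az":-0.055,"claw":-1},{"x":-0.045,"y":-0.06,"z":0.006,"ax":0.001,"ay":-0.001,"az":-0.11,"claw":-1},{"x":-0.067,"y":-0.09,"z":0.006,"ax":0.001,"ay":-0.001,"az":-0.165,"claw":-1},{"x":-0.09,"y":-0.12,"z":0.006,"ax":0.001,"ay":-0.001,"az":-0.22,"claw":-1},{"x":-0.112,"y":-0.149,"z":0.006,"ax":0.001,"ay":-0.001,"az":-0.275,"claw":-1}]' 
python3 -m crank '[{"x":-0.004,"y":-0.037,"z":0.001,"ax":0.001,"ay":-0.001,"az":-0.055,"claw":-1},{"x":-0.008,"y":-0.074,"z":0.003,"ax":0.001,"ay":-0.001,"az":-0.11,"claw":-1},{"x":-0.011,"y":-0.111,"z":0.006,"ax":0.001,"ay":-0.001,"az":-0.165,"claw":-1},{"x":-0.014,"y":-0.148,"z":0.006,"ax":0.001,"ay":-0.001,"az":-0.22,"claw":-1},{"x":-0.017,"y":-0.185,"z":0.006,"ax":0.001,"ay":-0.001,"az":-0.275,"claw":-1}]'
python3 - <<'E'
from plan import *
print(r.read_state()["joint_positions"].round(2))
steps([([.4376,.081,.20],tool(90)),([.4376,.081,.03],tool(90))])
E
```

```text
time: 0.93
ee_pos: [0.3497, -0.3244, 0.3238]
eef_rot: [0.983, -0.183, -0.001, -0.001]
ft_force: [0.4, 0.1, 0.0]
width: 0.0871
time: 1.35
ee_pos: [0.401, -0.1462, 0.3183]
eef_rot: [0.996, 0.091, -0.001, -0.002]
ft_force: [0.8, -0.0, -0.2]
width: 0.0869
[ 0.76 -0.13 -0.46  1.72 -0.06  1.55  0.49]
x 0.0258 y -0.0721 z 0.0398  a -0.0009 -0.0003 -0.2314
x 0.0553 y -0.0530 z 0.0396  a -0.0009 -0.0003 -0.2314
x 0.0732 y -0.0228 z 0.0395  a -0.0009 -0.0003 -0.2314
-- [0.438 0.081 0.2  ]
x 0.0000 y 0.0000 z 0.1700  a 0.0000 0.0000 0.0000
-- [0.438 0.081 0.03 ]
```

```bash
python3 -m crank '[{"x":0.005,"y":-0.015,"z":0.008,"ax":0,"ay":0,"az":-0.047,"claw":-1},{"x":0.01,"y":-0.03,"z":0.016,"ax":0,"ay":0,"az":-0.093,"claw":-1},{"x":0.016,"y":-0.044,"z":0.024,"ax":0,"ay":0,"az":-0.14,"claw":-1},{"x":0.021,"y":-0.058,"z":0.032,"ax":0,"ay":0,"az":-0.186,"claw":-1},{"x":0.026,"y":-0.072,"z":0.04,"ax":-0.001,"ay":0,"az":-0.231,"claw":-1}]' >/dev/null
python3 -m crank '[{"x":0.011,"y":-0.011,"z":0.008,"ax":0,"ay":0,"az":-0.047,"claw":-1},{"x":0.022,"y":-0.022,"z":0.016,"ax":0,"ay":0,"az":-0.093,"claw":-1},{"x":0.033,"y":-0.033,"z":0.024,"ax":0,"ay":0,"az":-0.14,"claw":-1},{"x":0.044,"y":-0.043,"z":0.032,"ax":0,"ay":0,"az":-0.186,"claw":-1},{"x":0.055,"y":-0.053,"z":0.04,"ax":-0.001,"ay":0,"az":-0.231,"claw":-1}]' >/dev/null
python3 -m crank '[{"x":0.015,"y":-0.005,"z":0.008,"ax":0,"ay":0,"az":-0.047,"claw":-1},{"x":0.03,"y":-0.01,"z":0.016,"ax":0,"ay":0,"az":-0.093,"claw":-1},{"x":0.045,"y":-0.015,"z":0.024,"ax":0,"ay":0,"az":-0.14,"claw":-1},{"x":0.06,"y":-0.02,"z":0.032,"ax":0,"ay":0,"az":-0.186,"claw":-1},{"x":0.073,"y":-0.023,"z":0.04,"ax":-0.001,"ay":0,"az":-0.231,"claw":-1}]'
python3 - <<'E'
from plan import *
print(r.read_state()["joint_positions"].round(2))
steps([([.4376,.081,.04],tool(90)),([.4376,.081,.006],tool(90))])
E
```

```text
time: 2.6
ee_pos: [0.4388, 0.0799, 0.1988]
eef_rot: [0.708, 0.706, 0.001, 0.0]
ft_force: [1.0, -0.6, -0.6]
width: 0.087
[ 0.45 -0.04 -0.7   1.88 -0.03  1.29  1.32]
x 0.0009 y -0.0015 z 0.1588  a 0.0009 -0.0007 -0.0013
-- [0.438 0.081 0.04 ]
x 0.0000 y 0.0000 z 0.0340  a 0.0000 0.0000 0.0000
-- [0.438 0.081 0.006]
```

```bash
python3 -m crank '[{"x":0.001,"y":-0.001,"z":0.04,"ax":0,"ay":0,"az":0,"claw":-1},{"x":0.001,"y":-0.001,"z":0.08,"ax":0,"ay":0,"az":0,"claw":-1},{"x":0.001,"y":-0.001,"z":0.12,"ax":0,"ay":0,"az":0,"claw":-1},{"x":0.001,"y":-0.001,"z":0.15,"ax":0,"ay":0,"az":0,"claw":-1},{"x":0.001,"y":-0.001,"z":0.17,"ax":0,"ay":0,"az":0,"claw":-1}]' >/dev/null
python3 -m crank '[{"x":0,"y":0,"z":0.015,"ax":0,"ay":0,"az":0,"claw":-1},{"x":0,"y":0,"z":0.022,"ax":0,"ay":0,"az":0,"claw":-1},{"x":0,"y":0,"z":0.022,"ax":0,"ay":0,"az":0,"claw":0.5},{"x":0,"y":0,"z":0.022,"ax":0,"ay":0,"az":0,"claw":1},{"x":0,"y":0,"z":0.022,"ax":0,"ay":0,"az":0,"claw":1}]' 12
python3 -m crank '[{"x":0,"y":0,"z":0,"ax":0,"ay":0,"az":0,"claw":1},{"x":0,"y":0,"z":0,"ax":0,"ay":0,"az":0,"claw":1},{"x":0,"y":0,"z":-0.04,"ax":0,"ay":0,"az":0,"claw":1},{"x":0,"y":0,"z":-0.08,"ax":0,"ay":0,"az":0,"claw":1},{"x":0,"y":0,"z":-0.12,"ax":0,"ay":0,"az":0,"claw":1}]'
python3 - <<'E'
from plan import *
steps([([.46,.08,.26],tool(90)),([.670,.0465,.26],tool(86)),([.670,.0465,.192],tool(86))])
E
```

```text
time: 3.43
ee_pos: [0.4393, 0.0801, 0.0084]
eef_rot: [0.71, 0.704, 0.002, 0.001]
ft_force: [0.0, -0.7, -0.1]
width: 0.0745
time: 3.85
ee_pos: [0.4376, 0.0802, 0.1291]
eef_rot: [0.71, 0.705, 0.001, -0.0]
ft_force: [1.7, -0.3, -0.1]
width: 0.0416
x 0.0002 y 0.0226 z -0.1309  a 0.0007 -0.0009 -0.0035
-- [0.46 0.08 0.26]
x -0.0167 y 0.1050 z 0.0000  a 0.0000 0.0000 0.0175
x -0.0131 y 0.1055 z 0.0000  a 0.0000 0.0000 0.0175
-- [0.67  0.046 0.26 ]
x 0.0000 y 0.0000 z 0.0680  a 0.0000 0.0000 0.0000
-- [0.67  0.046 0.192]
```

The fingers close more slowly than I allowed for (0.042 m, less than the can), so the lift missed it. I'll reopen and re-measure the can.

```bash
python3 -m crank '[{"x":0,"y":0,"z":-0.03,"ax":0,"ay":0,"az":0,"claw":-1},{"x":0,"y":0,"z":-0.06,"ax":0,"ay":0,"az":0,"claw":-1},{"x":0,"y":0,"z":-0.06,"ax":0,"ay":0,"az":0,"claw":-1},{"x":0,"y":0,"z":-0.06,"ax":0,"ay":0,"az":0,"claw":-1},{"x":0,"y":0,"z":-0.06,"ax":0,"ay":0,"az":0,"claw":-1}]'
python3 - <<'E'
from m import *
c=camera("scene");t2=camera("top")
w=lambda h:(h[...,2]>205)&(h[...,1]<60)
b=blob(c,(278,216,302,238),w);print(b,onz(c,*b[1],.024))
cv2.imwrite("pics/chk.png",np.hstack([cv2.resize(c["color"][170:260,230:330],(400,360)),cv2.resize(t2["color"][210:300,230:330],(400,360))]))
E
```

```text
time: 4.27
ee_pos: [0.4378, 0.0796, 0.1869]
eef_rot: [0.71, 0.704, 0.001, 0.0]
ft_force: [-0.1, -0.1, -0.4]
width: 0.0672
(array([289.5, 225. ]), array([289.37777778, 224.8962963 ]), np.int32(135)) [0.43764117 0.08327183 0.024     ]
```

View pics/chk.png

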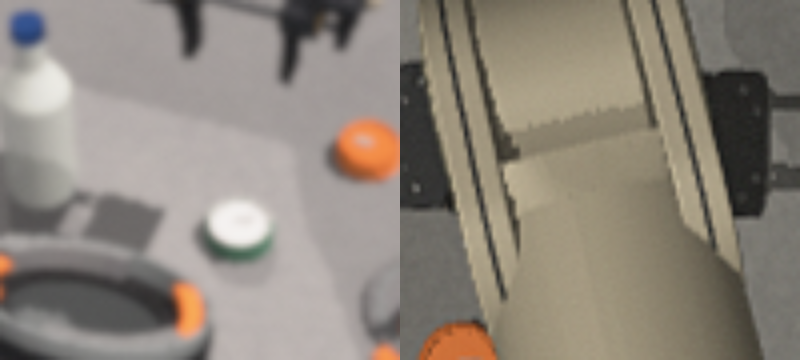

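The green can still stands flat at scene (289,225), shifted about 1.5 mm in y. I'll grasp again with enough closing time.

```bash
python3 -m crank '[{"x":0.003,"y":0,"z":0.04,"ax":0,"ay":0,"az":0,"claw":-1},{"x":0.003,"y":0,"z":0.08,"ax":0,"ay":0,"az":0,"claw":-1},{"x":0.003,"y":0,"z":0.12,"ax":0,"ay":0,"az":0,"claw":-1},{"x":0.003,"y":0,"z":0.16,"ax":0,"ay":0,"az":0,"claw":-1},{"x":0.003,"y":0,"z":0.18,"ax":0,"ay":0,"az":0,"claw":-0.5}]' 12
python3 -m crank '[{"x":0,"y":0,"z":0,"ax":0,"ay":0,"az":0,"claw":1},{"x":0,"y":0,"z":0,"ax":0,"ay":0,"az":0,"claw":1},{"x":0,"y":0,"z":0,"ax":0,"ay":0,"az":0,"claw":1},{"x":0,"y":0,"z":0,"ax":0,"ay":0,"az":0,"claw":1},{"x":0,"y":0,"z":0,"ax":0,"ay":0,"az":0,"claw":1}]' 12
python3 -m crank '[{"x":0,"y":0,"z":0,"ax":0,"ay":0,"az":0,"claw":1},{"x":0,"y":0,"z":0,"ax":0,"ay":0,"az":0,"claw":1},{"x":0,"y":0,"z":-0.04,"ax":0,"ay":0,"az":0,"claw":1},{"x":0,"y":0,"z":-0.08,"ax":0,"ay":0,"az":0,"claw":1},{"x":0,"y":0,"z":-0.12,"ax":0,"ay":0,"az":0,"claw":1}]'
python3 - <<'E'
from plan import *
steps([([.46,.08,.26],tool(90)),([.670,.0465,.26],tool(86)),([.670,.0465,.192],tool(86))])
E
```

```text
time: 4.78
ee_pos: [0.4348, 0.0827, 0.0023]
eef_rot: [0.71, 0.705, -0.001, -0.002]
ft_force: [-1.3, 0.4, -0.0]
width: 0.0842
time: 5.2
ee_pos: [0.4397, 0.083, 0.0088]
eef_rot: [0.71, 0.704, 0.002, 0.001]
ft_force: [0.3, 0.0, 0.8]
width: 0.0547
time: 5.62
ee_pos: [0.4375, 0.0832, 0.1288]
eef_rot: [0.71, 0.705, 0.001, -0.0]
ft_force: [1.2, 0.6, -0.0]
width: 0.0218
x -0.0028 y 0.0227 z -0.1311  a 0.0005 -0.0010 -0.0035
-- [0.46 0.08 0.26]
x -0.0167 y 0.1050 z 0.0000  a 0.0000 0.0000 0.0175
x -0.0131 y 0.1055 z 0.0000  a 0.0000 0.0000 0.0175
-- [0.67  0.046 0.26 ]
x 0.0000 y 0.0000 z 0.0680  a 0.0000 0.0000 0.0000
-- [0.67  0.046 0.192]
```

Run:
```python
from m import *
c=camera("scene");t2=camera("top")
w=lambda h:(h[...,2]>205)&(h[...,1]<60)
b=blob(c,(278,216,302,238),w);print(b,onz(c,*b[1],.024))
from plan import *
s=r.read_state(); T=R.from_quat(s["eef_rot"]); p=np.array(s["ee_pos"]); print(p,s["width"])
print(proj(c,p), [proj(c,p+T.apply([x,0,0])) for x in(-.03,.03)], proj(c,[.4376,.083,.006]))
cv2.imwrite("pics/chk2.png",cv2.resize(c["color"][150:270,200:360],(800,600)))
```

```text
(array([290., 225.]), array([289.76984127, 225.11111111]), np.int32(126)) [0.43807702 0.08480867 0.024     ]
[0.44179649 0.08369067 0.13338127] 0.013774370331774656
[289.95838286 203.06382271] [array([280.96190446, 200.61769178]), array([299.06163263, 205.53898463])] [289.17003993 228.34241884]
```

View pics/chk2.png

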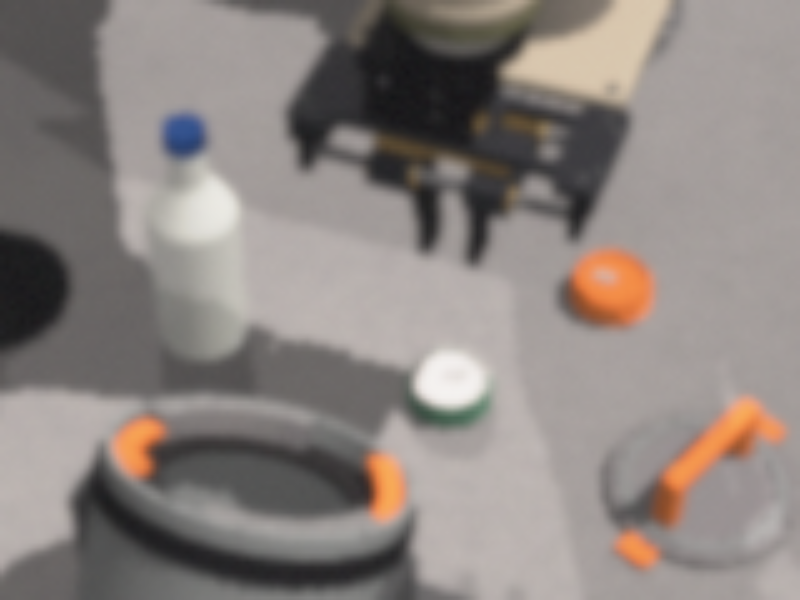

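The gripper sits over the can and the can is untouched at (290,225), so the closure never met it. The tips in the image look about 8 mm higher than the reported TCP. I'll open, go lower, and lift only once the width stalls.

```bash
python3 -m crank '[{"x":0.001,"y":0,"z":0.0,"ax":0,"ay":0,"az":0,"claw":-1},{"x":0.001,"y":0,"z":0,"ax":0,"ay":0,"az":0,"claw":-1},{"x":0.001,"y":0,"z":0,"ax":0,"ay":0,"az":0,"claw":-1},{"x":0.001,"y":0,"z":0.0,"ax":0,"ay":0,"az":0,"claw":-1},{"x":0.001,"y":0,"z":0,"ax":0,"ay":0,"az":0,"claw":-1}]' 12
python3 -m crank '[{"x":0,"y":0,"z":0.0,"ax":0,"ay":0,"az":0,"claw":-1},{"x":0,"y":0,"z":0,"ax":0,"ay":0,"az":0,"claw":-1},{"x":0,"y":0,"z":0,"ax":0,"ay":0,"az":0,"claw":-1},{"x":0,"y":0,"z":0.02,"ax":0,"ay":0,"az":0,"claw":-1},{"x":0,"y":0,"z":0.05,"ax":0,"ay":0,"az":0,"claw":-1}]' 12
python3 -m crank '[{"x":0,"y":0,"z":0.03,"ax":0,"ay":0,"az":0,"claw":-1},{"x":0,"y":0,"z":0.055,"ax":0,"ay":0,"az":0,"claw":-1},{"x":0,"y":0,"z":0.07,"ax":0,"ay":0,"az":0,"claw":-1},{"x":0,"y":0,"z":0.077,"ax":0,"ay":0,"az":0,"claw":-1},{"x":0,"y":0,"z":0.077,"ax":0,"ay":0,"az":0,"claw":-1}]' 12
python3 -m crank '[{"x":0,"y":0,"z":0,"ax":0,"ay":0,"az":0,"claw":1},{"x":0,"y":0,"z":0,"ax":0,"ay":0,"az":0,"claw":1},{"x":0,"y":0,"z":0,"ax":0,"ay":0,"az":0,"claw":1},{"x":0,"y":0,"z":0,"ax":0,"ay":0,"az":0,"claw":1},{"x":0,"y":0,"z":0,"ax":0,"ay":0,"az":0,"claw":1}]' 12
python3 -m crank '[{"x":0,"y":0,"z":0,"ax":0,"ay":0,"az":0,"claw":1},{"x":0,"y":0,"z":0,"ax":0,"ay":0,"az":0,"claw":1},{"x":0,"y":0,"z":0,"ax":0,"ay":0,"az":0,"claw":1},{"x":0,"y":0,"z":0,"ax":0,"ay":0,"az":0,"claw":1},{"x":0,"y":0,"z":0,"ax":0,"ay":0,"az":0,"claw":1}]' 12
```

```text
time: 6.13
ee_pos: [0.4376, 0.0838, 0.1264]
eef_rot: [0.71, 0.704, 0.001, -0.0]
ft_force: [0.3, 0.1, -0.7]
width: 0.0392
time: 6.55
ee_pos: [0.4406, 0.0841, 0.0788]
eef_rot: [0.71, 0.704, 0.003, 0.002]
ft_force: [1.3, -0.6, -0.2]
width: 0.0726
time: 6.97
ee_pos: [0.4375, 0.084, -0.0009]
eef_rot: [0.71, 0.704, 0.0, -0.001]
ft_force: [-0.0, 0.3, 0.3]
width: 0.0869
time: 7.38
ee_pos: [0.439, 0.0839, 0.0009]
eef_rot: [0.71, 0.704, 0.002, 0.001]
ft_force: [1.1, -0.4, 0.4]
width: 0.0614
time: 7.8
ee_pos: [0.4389, 0.0839, 0.0007]
eef_rot: [0.71, 0.704, 0.001, 0.001]
ft_force: [-1.0, -0.9, 6.2]
width: 0.0569
```

Gripped at 0.0569 m. Lift and carry.

```bash
python3 -m crank '[{"x":0,"y":0,"z":-0.03,"ax":0,"ay":0,"az":0,"claw":1},{"x":0,"y":0,"z":-0.07,"ax":0,"ay":0,"az":0,"claw":1},{"x":0,"y":0,"z":-0.11,"ax":0,"ay":0,"az":0,"claw":1},{"x":0,"y":0,"z":-0.15,"ax":0,"ay":0,"az":0,"claw":1},{"x":0,"y":0,"z":-0.19,"ax":0,"ay":0,"az":0,"claw":1}]'
python3 -m crank '[{"x":0,"y":0,"z":-0.03,"ax":0,"ay":0,"az":0,"claw":1},{"x":0,"y":0,"z":-0.06,"ax":0,"ay":0,"az":0,"claw":1},{"x":0,"y":0.01,"z":-0.065,"ax":0,"ay":0,"az":0,"claw":1},{"x":0,"y":0.03,"z":-0.065,"ax":0,"ay":0,"az":0,"claw":1},{"x":0,"y":0.06,"z":-0.065,"ax":0,"ay":0,"az":0,"claw":1}]'
python3 - <<'E'
from plan import *
steps([([.670,.0465,.26],tool(86)),([.670,.0465,.195],tool(86))])
E
```

```text
time: 8.22
ee_pos: [0.4375, 0.084, 0.1922]
eef_rot: [0.71, 0.705, 0.001, 0.0]
ft_force: [1.0, -1.1, 0.0]
width: 0.057
time: 8.63
ee_pos: [0.4982, 0.0833, 0.2568]
eef_rot: [0.71, 0.704, 0.001, 0.002]
ft_force: [-0.7, 0.5, 0.1]
width: 0.0571
x -0.0355 y 0.1721 z -0.0024  a 0.0023 0.0002 0.0311
-- [0.67  0.046 0.26 ]
x 0.0000 y 0.0000 z 0.0650  a 0.0000 0.0000 0.0000
-- [0.67  0.046 0.195]
```

```bash
python3 -m crank '[{"x":-0.007,"y":0.035,"z":-0.002,"ax":0.002,"ay":0,"az":0.01,"claw":1},{"x":-0.014,"y":0.07,"z":-0.002,"ax":0.002,"ay":0,"az":0.02,"claw":1},{"x":-0.022,"y":0.105,"z":-0.002,"ax":0.002,"ay":0,"az":0.031,"claw":1},{"x":-0.029,"y":0.14,"z":-0.002,"ax":0.002,"ay":0,"az":0.031,"claw":1},{"x":-0.036,"y":0.172,"z":-0.002,"ax":0.002,"ay":0,"az":0.031,"claw":1}]' >/dev/null
python3 -m crank '[{"x":0,"y":0,"z":0,"ax":0,"ay":0,"az":0,"claw":1},{"x":0,"y":0,"z":0.02,"ax":0,"ay":0,"az":0,"claw":1},{"x":0,"y":0,"z":0.045,"ax":0,"ay":0,"az":0,"claw":1},{"x":0,"y":0,"z":0.065,"ax":0,"ay":0,"az":0,"claw":1},{"x":0,"y":0,"z":0.065,"ax":0,"ay":0,"az":0,"claw":1}]'
python3 -m crank '[{"x":0,"y":0,"z":0,"ax":0,"ay":0,"az":0,"claw":1},{"x":0,"y":0,"z":0.0,"ax":0,"ay":0,"az":0,"claw":-1},{"x":0,"y":0,"z":0,"ax":0,"ay":0,"az":0,"claw":-1},{"x":0,"y":0,"z":0,"ax":0,"ay":0,"az":0,"claw":-1},{"x":0,"y":0,"z":0,"ax":0,"ay":0,"az":0,"claw":-1}]'
python3 -m crank '[{"x":0,"y":0,"z":-0.03,"ax":0,"ay":0,"az":0,"claw":-1},{"x":0,"y":0,"z":-0.06,"ax":0,"ay":0,"az":0,"claw":-1},{"x":0.02,"y":0,"z":-0.065,"ax":0,"ay":0,"az":0,"claw":-1},{"x":0.06,"y":0,"z":-0.065,"ax":0,"ay":0,"az":0,"claw":-1},{"x":0.1,"y":0,"z":-0.065,"ax":0,"ay":0,"az":0,"claw":-1}]'
python3 - <<'E'
from plan import *
c=camera("scene"); h=cv2.cvtColor(c["color"],cv2.COLOR_BGR2HSV); 
t=camera("top"); h=cv2.cvtColor(t["color"],cv2.COLOR_BGR2HSV)
w=cv2.inRange(h,(0,0,165),(180,60,255))
n,l,st,ce=cv2.connectedComponentsWithStats(w)
print([(st[i].tolist()) for i in range(1,n) if st[i,4]>30])
g=np.hstack([t["color"][105:205,245:335],c["color"][200:300,200:300]]); cv2.imwrite("pics/drop1.png",cv2.resize(g,None,fx=4,fy=4))
print(r.read_state()["joint_positions"].round(2))
steps([([.6022,.370,.20],tool(90+18)),([.6022,.370,.03],tool(90+18))])
E
```

```text
time: 9.47
ee_pos: [0.6673, 0.0454, 0.1879]
eef_rot: [0.731, 0.682, -0.003, -0.003]
ft_force: [-0.3, -0.0, -1.3]
width: 0.0569
time: 9.88
ee_pos: [0.67, 0.0461, 0.1939]
eef_rot: [0.731, 0.682, 0.0, -0.001]
ft_force: [-0.9, 0.8, -1.1]
width: 0.0757
time: 10.3
ee_pos: [0.6776, 0.1449, 0.2595]
eef_rot: [0.733, 0.68, 0.001, -0.0]
ft_force: [1.2, 0.4, 0.1]
width: 0.0866
[[233, 32, 30, 53, 155], [242, 32, 25, 46, 121], [200, 53, 25, 18, 94], [192, 57, 26, 44, 176], [184, 58, 28, 53, 216], [214, 74, 118, 201, 4130], [161, 182, 19, 17, 219], [327, 301, 42, 75, 512], [399, 351, 23, 46, 58], [342, 387, 20, 33, 43]]
[ 0.15  0.56 -0.71  1.13  0.35  1.57  1.03]
x 0.1051 y -0.0425 z 0.0299  a -0.0005 -0.0016 -0.0934
x 0.1112 y -0.0222 z 0.0295  a -0.0005 -0.0016 -0.0934
-- [0.602 0.37  0.2  ]
x 0.0000 y 0.0000 z 0.1700  a 0.0000 0.0000 0.0000
-- [0.602 0.37  0.03 ]
```

View pics/drop1.png

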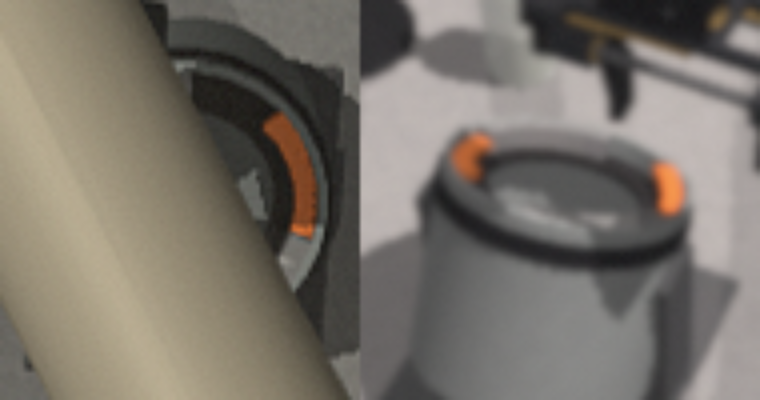

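The can went in: the rim is clear, and nothing lies outside near scene (245,240). Now the red can.

```bash
python3 -m crank '[{"x":0.04,"y":-0.02,"z":0.0,"ax":0,"ay":0,"az":0,"claw":-1},{"x":0.075,"y":-0.035,"z":0.0,"ax":0,"ay":0,"az":0,"claw":-1},{"x":0.11,"y":-0.05,"z":0.01,"ax":0,"ay":0,"az":-0.01,"claw":-1},{"x":0.145,"y":-0.07,"z":0.03,"ax":0,"ay":-0.001,"az":-0.02,"claw":-1},{"x":0.18,"y":-0.085,"z":0.04,"ax":0,"ay":-0.001,"az":-0.03,"claw":-1}]'
python3 - <<'E'
from plan import *
steps([([.6022,.370,.06],tool(90))]);steps([([.6022,.370,.001],tool(90))])
E
```

```text
time: 10.82
ee_pos: [0.6038, 0.3312, 0.218]
eef_rot: [0.71, 0.704, -0.001, -0.0]
ft_force: [1.5, -0.4, -0.8]
width: 0.0869
x 0.0389 y -0.0017 z 0.1580  a -0.0007 0.0005 -0.0047
-- [0.602 0.37  0.06 ]
x 0.0195 y -0.0008 z 0.1085  a -0.0004 0.0003 -0.0024
x 0.0194 y -0.0008 z 0.1085  a -0.0004 0.0003 -0.0024
-- [0.602 0.37  0.001]
```

```bash
python3 -m crank '[{"x":0.02,"y":-0.001,"z":0.02,"ax":0,"ay":0,"az":0,"claw":-1},{"x":0.039,"y":-0.002,"z":0.05,"ax":0,"ay":0,"az":0,"claw":-1},{"x":0.039,"y":-0.002,"z":0.09,"ax":0,"ay":0,"az":0,"claw":-1},{"x":0.039,"y":-0.002,"z":0.13,"ax":0,"ay":0,"az":0,"claw":-1},{"x":0.039,"y":-0.002,"z":0.158,"ax":0,"ay":0,"az":0,"claw":-1}]'
python3 -m crank '[{"x":0,"y":0,"z":0.02,"ax":0,"ay":0,"az":0,"claw":-1},{"x":0,"y":0,"z":0.04,"ax":0,"ay":0,"az":0,"claw":-1},{"x":0,"y":0,"z":0.052,"ax":0,"ay":0,"az":0,"claw":-1},{"x":0,"y":0,"z":0.058,"ax":0,"ay":0,"az":0,"claw":-1},{"x":0,"y":0,"z":0.058,"ax":0,"ay":0,"az":0,"claw":-1}]'
python3 -m crank '[{"x":0,"y":0,"z":0,"ax":0,"ay":0,"az":0,"claw":1},{"x":0,"y":0,"z":0,"ax":0,"ay":0,"az":0,"claw":1},{"x":0,"y":0,"z":0,"ax":0,"ay":0,"az":0,"claw":1},{"x":0,"y":0,"z":0,"ax":0,"ay":0,"az":0,"claw":1},{"x":0,"y":0,"z":0,"ax":0,"ay":0,"az":0,"claw":1}]' 12
python3 -m crank '[{"x":0,"y":0,"z":0,"ax":0,"ay":0,"az":0,"claw":1},{"x":0,"y":0,"z":0,"ax":0,"ay":0,"az":0,"claw":1},{"x":0,"y":0,"z":0,"ax":0,"ay":0,"az":0,"claw":1},{"x":0,"y":0,"z":0,"ax":0,"ay":0,"az":0,"claw":1},{"x":0,"y":0,"z":0,"ax":0,"ay":0,"az":0,"claw":1}]' 12
```

```text
time: 11.23
ee_pos: [0.6016, 0.3689, 0.0571]
eef_rot: [0.71, 0.704, -0.002, -0.001]
ft_force: [-0.1, -0.2, -0.5]
width: 0.0871
time: 11.65
ee_pos: [0.6023, 0.3689, 0.0017]
eef_rot: [0.711, 0.704, -0.002, -0.001]
ft_force: [-0.6, -0.5, -0.0]
width: 0.0874
time: 12.07
ee_pos: [0.6029, 0.3693, 0.0032]
eef_rot: [0.711, 0.704, -0.0, -0.0]
ft_force: [0.9, 0.5, -0.8]
width: 0.0612
time: 12.48
ee_pos: [0.6028, 0.3694, 0.0029]
eef_rot: [0.711, 0.704, -0.001, -0.0]
ft_force: [-0.3, -0.1, 4.3]
width: 0.0561
```

```bash
python3 -m crank '[{"x":0,"y":0,"z":-0.03,"ax":0,"ay":0,"az":0,"claw":1},{"x":0,"y":0,"z":-0.07,"ax":0,"ay":0,"az":0,"claw":1},{"x":0,"y":0,"z":-0.11,"ax":0,"ay":0,"az":0,"claw":1},{"x":0,"y":0,"z":-0.15,"ax":0,"ay":0,"az":0,"claw":1},{"x":0,"y":0,"z":-0.19,"ax":0,"ay":0,"az":0,"claw":1}]'
python3 -m crank '[{"x":0,"y":0,"z":-0.03,"ax":0,"ay":0,"az":0,"claw":1},{"x":0,"y":0,"z":-0.06,"ax":0,"ay":0,"az":0,"claw":1},{"x":-0.01,"y":0,"z":-0.07,"ax":0,"ay":0,"az":0,"claw":1},{"x":-0.03,"y":0,"z":-0.07,"ax":0,"ay":0,"az":0,"claw":1},{"x":-0.06,"y":0.01,"z":-0.07,"ax":0,"ay":0,"az":0,"claw":1}]'
python3 - <<'E'
from plan import *
steps([([.670,.0465,.26],tool(86)),([.670,.0465,.195],tool(86))])
E
```

```text
time: 12.9
ee_pos: [0.6026, 0.369, 0.1941]
eef_rot: [0.71, 0.704, -0.001, -0.001]
ft_force: [1.5, 0.8, -0.5]
width: 0.056
time: 13.32
ee_pos: [0.6101, 0.3121, 0.2629]
eef_rot: [0.708, 0.706, -0.0, -0.001]
ft_force: [0.3, 0.6, -0.8]
width: 0.0558
x -0.1327 y 0.0305 z 0.0012  a -0.0006 -0.0003 0.0165
x -0.1316 y 0.0348 z 0.0013  a -0.0006 -0.0003 0.0165
-- [0.67  0.046 0.26 ]
x 0.0000 y 0.0000 z 0.0650  a 0.0000 0.0000 0.0000
-- [0.67  0.046 0.195]
```

```bash
python3 -m crank '[{"x":-0.027,"y":0.006,"z":0,"ax":0,"ay":0,"az":0.004,"claw":1},{"x":-0.054,"y":0.012,"z":0,"ax":0,"ay":0,"az":0.008,"claw":1},{"x":-0.081,"y":0.018,"z":0,"ax":0,"ay":0,"az":0.012,"claw":1},{"x":-0.107,"y":0.024,"z":0,"ax":0,"ay":0,"az":0.016,"claw":1},{"x":-0.133,"y":0.03,"z":0.001,"ax":0,"ay":0,"az":0.017,"claw":1}]' >/dev/null
python3 -m crank '[{"x":-0.027,"y":0.007,"z":0,"ax":0,"ay":0,"az":0.004,"claw":1},{"x":-0.054,"y":0.014,"z":0,"ax":0,"ay":0,"az":0.008,"claw":1},{"x":-0.081,"y":0.021,"z":0,"ax":0,"ay":0,"az":0.012,"claw":1},{"x":-0.107,"y":0.028,"z":0,"ax":0,"ay":0,"az":0.016,"claw":1},{"x":-0.132,"y":0.035,"z":0.001,"ax":0,"ay":0,"az":0.017,"claw":1}]'
python3 -m crank '[{"x":0,"y":0,"z":0,"ax":0,"ay":0,"az":0,"claw":1},{"x":0,"y":0,"z":0.02,"ax":0,"ay":0,"az":0,"claw":1},{"x":0,"y":0,"z":0.045,"ax":0,"ay":0,"az":0,"claw":1},{"x":0,"y":0,"z":0.065,"ax":0,"ay":0,"az":0,"claw":1},{"x":0,"y":0,"z":0.065,"ax":0,"ay":0,"az":0,"claw":1}]'
python3 -m crank '[{"x":0,"y":0,"z":0,"ax":0,"ay":0,"az":0,"claw":1},{"x":0,"y":0,"z":0.0,"ax":0,"ay":0,"az":0,"claw":-1},{"x":0,"y":0,"z":0,"ax":0,"ay":0,"az":0,"claw":-1},{"x":0,"y":0,"z":0,"ax":0,"ay":0,"az":0,"claw":-1},{"x":0,"y":0,"z":0,"ax":0,"ay":0,"az":0,"claw":-1}]'
python3 -m crank '[{"x":0,"y":0,"z":-0.03,"ax":0,"ay":0,"az":0,"claw":-1},{"x":0,"y":0,"z":-0.06,"ax":0,"ay":0,"az":0,"claw":-1},{"x":0.02,"y":-0.02,"z":-0.065,"ax":0,"ay":0,"az":0,"claw":-1},{"x":0.05,"y":-0.05,"z":-0.065,"ax":0,"ay":0,"az":0,"claw":-1},{"x":0.08,"y":-0.08,"z":-0.065,"ax":0,"ay":0,"az":0,"claw":-1}]'
python3 - <<'E'
from plan import *
print(r.read_state()["joint_positions"].round(2))
a=66.5
steps([([.454,.262,.12],tool(a)),([.454,.262,.026],tool(a))])
E
```

```text
time: 14.15
ee_pos: [0.6703, 0.0403, 0.2598]
eef_rot: [0.734, 0.679, -0.001, -0.001]
ft_force: [0.5, -0.3, 0.5]
width: 0.0558
time: 14.57
ee_pos: [0.6679, 0.0415, 0.1902]
eef_rot: [0.734, 0.679, -0.004, -0.003]
ft_force: [-0.9, -0.5, -0.8]
width: 0.0558
time: 14.98
ee_pos: [0.6707, 0.0427, 0.1966]
eef_rot: [0.734, 0.679, -0.0, 0.0]
ft_force: [-0.7, -0.6, -0.3]
width: 0.0748
time: 15.4
ee_pos: [0.5976, 0.1279, 0.2616]
eef_rot: [0.735, 0.678, -0.0, -0.0]
ft_force: [-0.1, 1.7, -0.1]
width: 0.0866
[ 0.28  0.37 -0.75  1.37  0.25  1.5   1.04]
x 0.0611 y -0.0769 z 0.0708  a -0.0001 -0.0000 0.0825
x 0.0476 y -0.0859 z 0.0708  a -0.0001 -0.0000 0.0825
-- [0.454 0.262 0.12 ]
x 0.0000 y 0.0000 z 0.0940  a 0.0000 0.0000 0.0000
-- [0.454 0.262 0.026]
```

```bash
python3 -m crank '[{"x":0.012,"y":-0.015,"z":0.014,"ax":0,"ay":0,"az":0.016,"claw":-1},{"x":0.024,"y":-0.03,"z":0.028,"ax":0,"ay":0,"az":0.033,"claw":-1},{"x":0.036,"y":-0.046,"z":0.042,"ax":0,"ay":0,"az":0.05,"claw":-1},{"x":0.049,"y":-0.062,"z":0.056,"ax":0,"ay":0,"az":0.066,"claw":-1},{"x":0.061,"y":-0.077,"z":0.071,"ax":0,"ay":0,"az":0.083,"claw":-1}]' >/dev/null
python3 -m crank '[{"x":0.012,"y":-0.02,"z":0.014,"ax":0,"ay":0,"az":0.02,"claw":-1},{"x":0.024,"y":-0.04,"z":0.028,"ax":0,"ay":0,"az":0.04,"claw":-1},{"x":0.036,"y":-0.065,"z":0.042,"ax":0,"ay":0,"az":0.06,"claw":-1},{"x":0.048,"y":-0.086,"z":0.056,"ax":0,"ay":0,"az":0.083,"claw":-1},{"x":0.048,"y":-0.086,"z":0.071,"ax":0,"ay":0,"az":0.083,"claw":-1}]'
python3 - <<'E'
from plan import *
a=66.5
print(r.read_state()["joint_positions"].round(2))
steps([([.454,.262,.026],tool(a))])
c=camera("scene");o=cv2.inRange(cv2.cvtColor(c["color"],cv2.COLOR_BGR2HSV),(4,140,110),(16,255,255))
cv2.imwrite("pics/lid1.png",cv2.resize(np.hstack([c["color"][195:275,290:390],c["color"][215:295,200:300]]),None,fx=4,fy=4,interpolation=cv2.INTER_CUBIC))
E
```

```text
time: 16.23
ee_pos: [0.4502, 0.2658, 0.1195]
eef_rot: [0.835, 0.55, -0.0, -0.001]
ft_force: [0.3, 0.6, 0.1]
width: 0.0874
[ 0.09  0.27 -0.81  1.8   0.21  1.16  0.39]
x -0.0021 y 0.0051 z 0.0935  a -0.0006 -0.0002 0.0019
-- [0.454 0.262 0.026]
```

View pics/lid1.png

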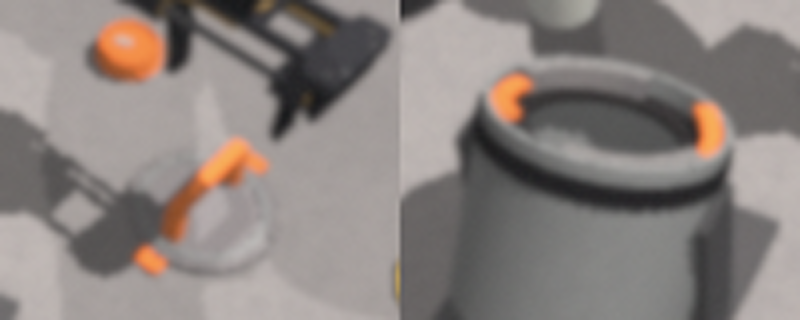

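The lid is undisturbed (handle at crop (205,185)), both cans are out of sight inside, and the mouth is clear. Descend on the handle.

```bash
python3 -m crank '[{"x":-0.002,"y":0.005,"z":0.02,"ax":0,"ay":0,"az":0.002,"claw":-1},{"x":-0.002,"y":0.005,"z":0.045,"ax":0,"ay":0,"az":0.002,"claw":-1},{"x":-0.002,"y":0.005,"z":0.07,"ax":0,"ay":0,"az":0.002,"claw":-1},{"x":-0.002,"y":0.005,"z":0.09,"ax":0,"ay":0,"az":0.002,"claw":-1},{"x":-0.002,"y":0.005,"z":0.095,"ax":0,"ay":0,"az":0.002,"claw":0}]' 40
python3 -m crank '[{"x":0,"y":0,"z":0,"ax":0,"ay":0,"az":0,"claw":1},{"x":0,"y":0,"z":0,"ax":0,"ay":0,"az":0,"claw":1},{"x":0,"y":0,"z":0,"ax":0,"ay":0,"az":0,"claw":1},{"x":0,"y":0,"z":0,"ax":0,"ay":0,"az":0,"claw":1},{"x":0,"y":0,"z":0,"ax":0,"ay":0,"az":0,"claw":1}]' 15
python3 -m crank '[{"x":0,"y":0,"z":0,"ax":0,"ay":0,"az":0,"claw":1},{"x":0,"y":0,"z":0,"ax":0,"ay":0,"az":0,"claw":1},{"x":0,"y":0,"z":0,"ax":0,"ay":0,"az":0,"claw":1},{"x":0,"y":0,"z":0,"ax":0,"ay":0,"az":0,"claw":1},{"x":0,"y":0,"z":0,"ax":0,"ay":0,"az":0,"claw":1}]' 15
python3 -m crank '[{"x":0,"y":0,"z":0,"ax":0,"ay":0,"az":0,"claw":1},{"x":0,"y":0,"z":0,"ax":0,"ay":0,"az":0,"claw":1},{"x":0,"y":0,"z":0,"ax":0,"ay":0,"az":0,"claw":1},{"x":0,"y":0,"z":0,"ax":0,"ay":0,"az":0,"claw":1},{"x":0,"y":0,"z":0,"ax":0,"ay":0,"az":0,"claw":1}]' 40
```

```text
time: 16.7
ee_pos: [0.4565, 0.256, 0.0216]
eef_rot: [0.837, 0.547, -0.003, -0.0]
ft_force: [-0.3, -0.5, -0.3]
width: 0.0849
time: 17.12
ee_pos: [0.458, 0.2578, 0.025]
eef_rot: [0.837, 0.547, -0.0, -0.0]
ft_force: [0.2, 0.2, -0.6]
width: 0.0548
time: 17.53
ee_pos: [0.4573, 0.2575, 0.0239]
eef_rot: [0.837, 0.547, -0.001, -0.0]
ft_force: [-0.3, -1.2, -0.7]
width: 0.0217
time: 17.95
ee_pos: [0.4573, 0.2576, 0.0239]
eef_rot: [0.837, 0.547, -0.001, -0.0]
ft_force: [0.5, 0.4, -1.2]
width: 0.0133
```

The grip is firm at 13.3 mm. The TCP ended about 5 mm along the bar towards its +x end, so I'll account for that. Lift, then tilt to a pre-insert pose.

```bash
cat > ins.py <<'E'
from plan import *
M=np.array([.670,.0465,.166]); B=mouthR()
def tgt(h,a=70,off=.0048,du=0,dv=0):
    k=np.radians(a-90); return M+B@[off*np.cos(k)+du,off*np.sin(k)+dv,h+.0239], tool(a,-4.1,30)
E
python3 -m crank '[{"x":0,"y":0,"z":-0.02,"ax":0,"ay":0,"az":0,"claw":1},{"x":0,"y":0,"z":-0.06,"ax":0,"ay":0,"az":0,"claw":1},{"x":0,"y":0,"z":-0.1,"ax":0,"ay":0,"az":0,"claw":1},{"x":0,"y":0,"z":-0.14,"ax":0,"ay":0,"az":0,"claw":1},{"x":0,"y":0,"z":-0.18,"ax":0,"ay":0,"az":0,"claw":1}]' 40
python3 -m crank '[{"x":0,"y":0,"z":-0.03,"ax":0,"ay":0,"az":0,"claw":1},{"x":0,"y":0,"z":-0.06,"ax":0,"ay":0,"az":0,"claw":1},{"x":0,"y":0,"z":-0.08,"ax":0,"ay":0,"az":0,"claw":1},{"x":0,"y":0,"z":-0.08,"ax":0,"ay":0,"az":0,"claw":1},{"x":0,"y":0,"z":-0.08,"ax":0,"ay":0,"az":0,"claw":1}]' 40
python3 - <<'E'
from ins import *
print(tgt(.08)[0]); steps([tgt(.08)])
E
```

```text
time: 18.37
ee_pos: [0.4569, 0.2573, 0.2055]
eef_rot: [0.837, 0.547, -0.001, -0.0]
ft_force: [1.8, 0.5, -1.9]
width: 0.0133
time: 18.78
ee_pos: [0.458, 0.2578, 0.2842]
eef_rot: [0.837, 0.547, -0.0, -0.0]
ft_force: [0.1, -0.3, -2.2]
width: 0.0136
[0.62196181 0.04829751 0.2582353 ]
x -0.0629 y 0.1172 z 0.0129  a -0.1233 0.0445 0.0017
x -0.0647 y 0.1114 z 0.0356  a -0.1233 0.0445 0.0017
-- [0.622 0.048 0.258]
```

```bash
python3 -m crank '[{"x":-0.012,"y":0.023,"z":0,"ax":-0.025,"ay":0.009,"az":0,"claw":1},{"x":-0.025,"y":0.047,"z":0.002,"ax":-0.05,"ay":0.018,"az":0,"claw":1},{"x":-0.038,"y":0.07,"z":0.005,"ax":-0.074,"ay":0.027,"az":0.001,"claw":1},{"x":-0.05,"y":0.094,"z":0.009,"ax":-0.099,"ay":0.036,"az":0.001,"claw":1},{"x":-0.063,"y":0.117,"z":0.013,"ax":-0.123,"ay":0.044,"az":0.002,"claw":1}]' 40
python3 -m crank '[{"x":-0.013,"y":0.022,"z":0.004,"ax":-0.025,"ay":0.009,"az":0,"claw":1},{"x":-0.026,"y":0.045,"z":0.01,"ax":-0.05,"ay":0.018,"az":0,"claw":1},{"x":-0.039,"y":0.067,"z":0.018,"ax":-0.074,"ay":0.027,"az":0.001,"claw":1},{"x":-0.052,"y":0.09,"z":0.027,"ax":-0.099,"ay":0.036,"az":0.001,"claw":1},{"x":-0.065,"y":0.111,"z":0.036,"ax":-0.123,"ay":0.044,"az":0.002,"claw":1}]' 40
python3 -m crank '[{"x":0,"y":0,"z":0,"ax":0,"ay":0,"az":0,"claw":1},{"x":0,"y":0,"z":0,"ax":0,"ay":0,"az":0,"claw":1},{"x":0,"y":0,"z":0,"ax":0,"ay":0,"az":0,"claw":1},{"x":0,"y":0,"z":0,"ax":0,"ay":0,"az":0,"claw":1},{"x":0,"y":0,"z":0,"ax":0,"ay":0,"az":0,"claw":1}]' 40
python3 - <<'E'
from ins import *
print(r.read_state()["joint_positions"].round(2))
steps([tgt(.08)]);steps([tgt(.03)])
c=camera("scene");t=camera("top"); np.savez("c2.npz",**c);np.savez("t2.npz",**t)
s=r.read_state();p=np.array(s["ee_pos"]);T=R.from_quat(s["eef_rot"])
ims=[]
for c,(x0,y0) in((c,(190,185)),(t,(235,110))):
    im=cv2.resize(c["color"][y0:y0+120,x0:x0+100],None,fx=4,fy=4,interpolation=cv2.INTER_CUBIC)
    for q,col in([((T.apply([0,-.0048+e,.0209])+p),(255,255,0)) for e in(-.07,.07)]+[((T.apply([0,-.0048,.0209])+p),(255,0,255))]):
        u=((proj(c,q)+.5-[x0,y0])*4).round().astype(int); cv2.circle(im,tuple(int(v) for v in u),3,col,1)
    P=[p+T.apply([.062*np.cos(b),-.0048+.062*np.sin(b),.0239]) for b in np.linspace(0,6.28,50)]
    cv2.polylines(im,[np.array([(proj(c,q)+.5-[x0,y0])*4 for q in P]).round().astype(int).reshape(-1,1,2)],True,(255,0,255),1)
    ims.append(im)
cv2.imwrite("pics/pre.png",np.hstack(ims))
E
```

```text
time: 19.2
ee_pos: [0.5395, 0.1514, 0.2687]
eef_rot: [0.831, 0.541, 0.102, 0.079]
ft_force: [-1.0, 1.0, -1.8]
width: 0.0134
time: 19.62
ee_pos: [0.6207, 0.0463, 0.2549]
eef_rot: [0.811, 0.525, 0.205, 0.156]
ft_force: [0.6, -0.3, -1.6]
width: 0.0134
time: 20.03
ee_pos: [0.6209, 0.0492, 0.2571]
eef_rot: [0.811, 0.526, 0.205, 0.155]
ft_force: [-0.3, -0.1, -1.1]
width: 0.0131
[ 0.41 -0.06 -0.62  1.88  0.15  0.81  0.85]
x -0.0002 y 0.0017 z -0.0004  a -0.0014 0.0011 0.0003
-- [0.622 0.048 0.258]
x -0.0001 y 0.0018 z 0.0496  a -0.0014 0.0011 0.0003
-- [0.647 0.047 0.215]
```

View pics/pre.png

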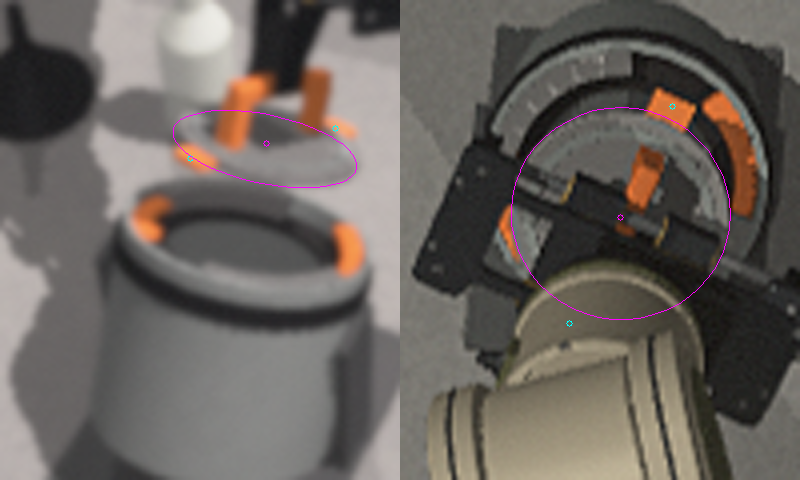

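Run:
```python
from ins import *
c=dict(np.load("c2.npz"));t=dict(np.load("t2.npz"))
def near(c,u):
    m=cv2.inRange(cv2.cvtColor(c["color"],cv2.COLOR_BGR2HSV),(4,140,100),(17,255,255)); n,l,st,ce=cv2.connectedComponentsWithStats(m)
    i=1+np.argmin(np.linalg.norm(ce[1:]-u,axis=1)); return ce[i],st[i]
s=r.read_state();p=np.array(s["ee_pos"]);T=R.from_quat(s["eef_rot"])
a,sa=near(t,(302.5,137));b,sb=near(c,(190+195/4,185+157/4)); d,sd=near(c,(190+342/4,185+128/4))
print(a,sa,b,sb,d,sd)
q=T.apply([0,-.0048+.069,.0189])+p; q2=T.apply([0,-.0048-.069,.0189])+p
print("pred",proj(t,q),proj(c,q),proj(c,q2))
X=tri([ray(t,*a),ray(c,*b)]); print("tri",X,"pred",q,"diff in mouth axes",B.T@(X-q))
```

```text
[302.39506173 136.88888889] [297 132  12  11  81] [238.21875 224.     ] [234 221  10   6  32] [268.09859155 209.42253521] [265 203   7  15  71]
pred [302.41912883 136.56360758] [237.30269442 223.27588142] [273.22592056 216.00444722]
tri [0.68072059 0.02345418 0.26835102] pred [0.68107274 0.02248482 0.27096771] diff in mouth axes [-0.00167256  0.0009417  -0.00205585]
```

Triangulated ear against prediction differs by about 2 mm, within clearance. Lower along the axis, watching the force.

```bash
python3 -m crank '[{"x":0,"y":0.001,"z":0.012,"ax":-0.001,"ay":0.001,"az":0,"claw":1},{"x":0,"y":0.002,"z":0.025,"ax":-0.001,"ay":0.001,"az":0,"claw":1},{"x":0,"y":0.002,"z":0.04,"ax":-0.001,"ay":0.001,"az":0,"claw":1},{"x":0,"y":0.002,"z":0.05,"ax":-0.001,"ay":0.001,"az":0,"claw":1},{"x":0,"y":0.002,"z":0.055,"ax":-0.001,"ay":0.001,"az":0,"claw":1}]' 40
python3 -m crank '[{"x":0,"y":0,"z":0,"ax":0,"ay":0,"az":0,"claw":1},{"x":0,"y":0,"z":0.0,"ax":0,"ay":0,"az":0,"claw":1},{"x":0,"y":0,"z":0.003,"ax":0,"ay":0,"az":0,"claw":1},{"x":0,"y":0,"z":0.005,"ax":0,"ay":0,"az":0,"claw":1},{"x":0,"y":0,"z":0.007,"ax":0,"ay":0,"az":0,"claw":1}]' 40
python3 - <<'E'
from ins import *
s=r.read_state();p=np.array(s["ee_pos"]);T=R.from_quat(s["eef_rot"])
lc=p+T.apply([0,-.0048,.0239]); print("lid centre in mouth",B.T@(lc-M),"force mouth",B.T@s["ft_force"],s["torque"])
steps([tgt(.01)])
E
```

```text
time: 20.55
ee_pos: [0.6499, 0.0451, 0.2081]
eef_rot: [0.811, 0.525, 0.205, 0.155]
ft_force: [-0.4, -1.0, -2.4]
width: 0.0133
time: 20.97
ee_pos: [0.6537, 0.0449, 0.2048]
eef_rot: [0.811, 0.525, 0.207, 0.156]
ft_force: [-0.1, -0.1, -1.6]
width: 0.0128
lid centre in mouth [ 0.00086385 -0.00116594  0.01775685] force mouth [-0.89552811 -0.12257927 -1.33603687] [ 0.1223723   0.64959808 -0.03098425]
x 0.0008 y -0.0012 z 0.0078  a 0.0004 0.0004 -0.0003
-- [0.657 0.046 0.198]
```

```bash
python3 -m crank '[{"x":0,"y":0,"z":0.003,"ax":0,"ay":0,"az":0,"claw":1},{"x":0,"y":0,"z":0.006,"ax":0,"ay":0,"az":0,"claw":1},{"x":0,"y":0,"z":0.008,"ax":0,"ay":0,"az":0,"claw":1},{"x":0,"y":0,"z":0.009,"ax":0,"ay":0,"az":0,"claw":1},{"x":0,"y":0,"z":0.009,"ax":0,"ay":0,"az":0,"claw":1}]' 40
python3 -m crank '[{"x":0,"y":0,"z":0.002,"ax":0,"ay":0,"az":0,"claw":1},{"x":0,"y":0,"z":0.004,"ax":0,"ay":0,"az":0,"claw":1},{"x":0,"y":0,"z":0.006,"ax":0,"ay":0,"az":0,"claw":1},{"x":0,"y":0,"z":0.006,"ax":0,"ay":0,"az":0,"claw":1},{"x":0,"y":0,"z":0.006,"ax":0,"ay":0,"az":0,"claw":1}]' 40
python3 - <<'E'
from ins import *
s=r.read_state();p=np.array(s["ee_pos"]);T=R.from_quat(s["eef_rot"])
lc=p+T.apply([0,-.0048,.0239]); print("lid centre in mouth",B.T@(lc-M),"force mouth",B.T@s["ft_force"],s["torque"])
E
```

```text
time: 21.38
ee_pos: [0.6579, 0.0446, 0.1962]
eef_rot: [0.811, 0.525, 0.206, 0.156]
ft_force: [1.3, 0.3, -1.5]
width: 0.0134
time: 21.8
ee_pos: [0.661, 0.0444, 0.1915]
eef_rot: [0.811, 0.525, 0.206, 0.156]
ft_force: [-1.2, -0.3, 1.2]
width: 0.0135
lid centre in mouth [ 0.00057494 -0.00114453  0.00259126] force mouth [-0.44751767 -0.39761238  1.66226146] [ 0.09627613  0.80521586 -0.11583566]
```

The lid is seated: h ≈ 2.6 mm by my frame, with the axial force flipping to contact, so the ears are in the slots. Now I twist clockwise (+az), letting it follow down.

```bash
python3 -m crank '[{"x":-0.0003,"y":0,"z":0.001,"ax":0,"ay":0,"az":0.04,"claw":1},{"x":-0.0008,"y":0,"z":0.001,"ax":0,"ay":0,"az":0.08,"claw":1},{"x":-0.0012,"y":-0.0002,"z":0.001,"ax":0,"ay":0,"az":0.125,"claw":1},{"x":-0.0016,"y":-0.0003,"z":0.001,"ax":0,"ay":0,"az":0.168,"claw":1},{"x":-0.002,"y":-0.0004,"z":0.001,"ax":0,"ay":0,"az":0.21,"claw":1}]' 50
python3 -c "
from ins import *
s=r.read_state();p=np.array(s['ee_pos']);T=R.from_quat(s['eef_rot']);A=B.T@T.as_matrix()
print('jaw angle',np.degrees(np.arctan2(A[1,0],A[0,0])),'lc',B.T@(p+T.apply([0,-.0048,.0239])-M),'F',B.T@s['ft_force'],'Tq',B.T@s['torque'])"
python3 -m crank '[{"x":-0.0003,"y":0,"z":0.0,"ax":0,"ay":0,"az":0.04,"claw":1},{"x":-0.0008,"y":0,"z":0.0005,"ax":0,"ay":0,"az":0.08,"claw":1},{"x":-0.0012,"y":-0.0002,"z":0.001,"ax":0,"ay":0,"az":0.125,"claw":1},{"x":-0.0016,"y":-0.0003,"z":0.0018,"ax":0,"ay":0,"az":0.168,"claw":1},{"x":-0.002,"y":-0.0004,"z":0.0025,"ax":0,"ay":0,"az":0.21,"claw":1}]' 50
python3 -c "
from ins import *
s=r.read_state();p=np.array(s['ee_pos']);T=R.from_quat(s['eef_rot']);A=B.T@T.as_matrix()
print('jaw angle',np.degrees(np.arctan2(A[1,0],A[0,0])),'lc',B.T@(p+T.apply([0,-.0048,.0239])-M),'F',B.T@s['ft_force'],'Tq',B.T@s['torque'],s['joint_positions'].round(2))"
```

```text
time: 22.22
ee_pos: [0.6606, 0.0428, 0.1905]
eef_rot: [0.903, 0.343, 0.235, 0.109]
ft_force: [-2.7, 1.1, 1.5]
width: 0.0129
jaw angle 45.675493306251866 lc [ 0.00097161 -0.00099298  0.00189758] F [-1.65716598  0.86098896  2.69411733] Tq [0.01090553 0.69250334 0.12071095]
time: 22.63
ee_pos: [0.6605, 0.0418, 0.1878]
eef_rot: [0.955, 0.147, 0.253, 0.058]
ft_force: [-4.0, 0.6, 4.3]
width: 0.0137
jaw angle 21.623063368079247 lc [ 0.00122229 -0.00092259 -0.00041949] F [-1.35641576  0.33132015  5.71963726] Tq [-0.02193469  0.78136581  0.23277876] [ 0.33  0.09 -0.56  1.9   0.31  0.68 -0.11]
```

```bash
python3 -m crank '[{"x":-0.0003,"y":0,"z":0.0005,"ax":0,"ay":0,"az":0.05,"claw":1},{"x":-0.0008,"y":0,"z":0.001,"ax":0,"ay":0,"az":0.1,"claw":1},{"x":-0.0012,"y":-0.0002,"z":0.001,"ax":0,"ay":0,"az":0.15,"claw":1},{"x":-0.0018,"y":-0.0003,"z":0.001,"ax":0,"ay":0,"az":0.19,"claw":1},{"x":-0.0018,"y":-0.0003,"z":0.001,"ax":0,"ay":0,"az":0.2,"claw":1}]' 50
python3 -c "
from ins import *
s=r.read_state();p=np.array(s['ee_pos']);T=R.from_quat(s['eef_rot']);A=B.T@T.as_matrix()
print('jaw angle',np.degrees(np.arctan2(A[1,0],A[0,0])),'lc',B.T@(p+T.apply([0,-.0048,.0239])-M),'F',B.T@s['ft_force'],'Tq',B.T@s['torque'],s['joint_positions'].round(2))"
```

```text
time: 23.05
ee_pos: [0.6584, 0.042, 0.1854]
eef_rot: [0.965, -0.045, 0.258, 0.007]
ft_force: [-10.7, 1.2, 5.2]
width: 0.0129
jaw angle -1.253955363786547 lc [ 3.73381305e-05 -5.83602760e-04 -1.50976857e-03] F [-6.70306919  0.45412856  9.87687685] Tq [0.09090412 1.99391828 0.80359323] [ 0.3   0.09 -0.53  1.9   0.31  0.68 -0.51]
```

```bash
python3 -m crank '[{"x":0,"y":0,"z":0,"ax":0,"ay":0,"az":0.01,"claw":1},{"x":0,"y":0,"z":0,"ax":0,"ay":0,"az":0.02,"claw":1},{"x":0,"y":0,"z":0,"ax":0,"ay":0,"az":0.02,"claw":1},{"x":0,"y":0,"z":0,"ax":0,"ay":0,"az":0.02,"claw":1},{"x":0,"y":0,"z":0,"ax":0,"ay":0,"az":0.02,"claw":1}]' 50
python3 -c "
from ins import *
s=r.read_state();p=np.array(s['ee_pos']);T=R.from_quat(s['eef_rot']);A=B.T@T.as_matrix()
print('jaw angle',np.degrees(np.arctan2(A[1,0],A[0,0])),'lc',B.T@(p+T.apply([0,-.0048,.0239])-M),'F',B.T@s['ft_force'],'Tq',B.T@s['torque'],s['joint_positions'].round(2))
ims=[]
for n,(x0,y0) in(('scene',(190,185)),('top',(240,100))):
    c=camera(n);np.savez(n+'3.npz',**c);ims.append(cv2.resize(c['color'][y0:y0+120,x0:x0+100],None,fx=4,fy=4,interpolation=cv2.INTER_CUBIC))
cv2.imwrite('pics/home.png',np.hstack(ims))"
```

```text
time: 23.47
ee_pos: [0.6578, 0.0421, 0.1849]
eef_rot: [0.964, -0.062, 0.258, 0.003]
ft_force: [-12.8, 1.1, 6.0]
width: 0.0132
jaw angle -3.2097297526030792 lc [-0.00062291 -0.00049807 -0.00165062] F [-8.09301504  0.22823698 11.5887726 ] Tq [0.15580195 2.37853715 1.01385993] [ 0.3   0.09 -0.53  1.9   0.31  0.68 -0.54]
```

View pics/home.png

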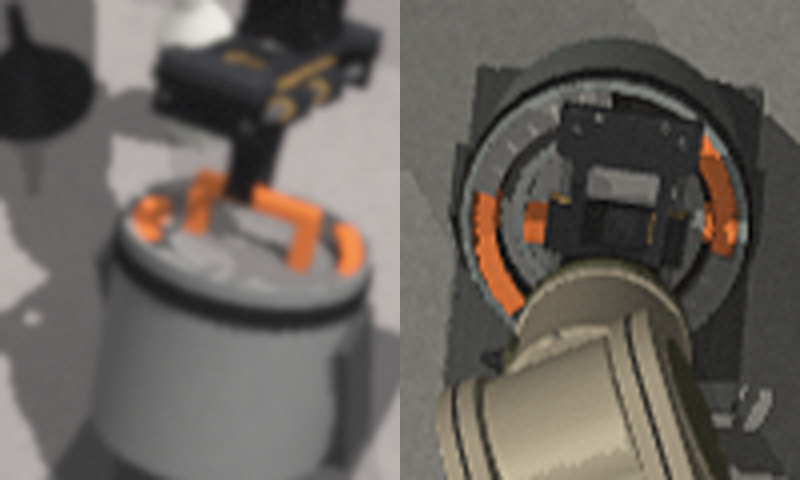

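The handle lies level across the mouth, the ears sit under the ramps, and the torque is up against the stop. Relax, release and back off along the axis.

```bash
python3 -m crank '[{"x":0,"y":0,"z":0,"ax":0,"ay":0,"az":-0.008,"claw":1},{"x":0,"y":0,"z":0,"ax":0,"ay":0,"az":-0.015,"claw":1},{"x":0,"y":0,"z":0,"ax":0,"ay":0,"az":-0.015,"claw":1},{"x":0,"y":0,"z":0,"ax":0,"ay":0,"az":-0.015,"claw":0.2},{"x":0,"y":0,"z":0,"ax":0,"ay":0,"az":-0.015,"claw":0.2}]' 20
python3 -m crank '[{"x":0,"y":0,"z":0,"ax":0,"ay":0,"az":0,"claw":0.2},{"x":0,"y":0,"z":0,"ax":0,"ay":0,"az":0,"claw":0.2},{"x":0,"y":0,"z":-0.01,"ax":0,"ay":0,"az":0,"claw":0.2},{"x":0,"y":0,"z":-0.03,"ax":0,"ay":0,"az":0,"claw":0.2},{"x":0,"y":0,"z":-0.06,"ax":0,"ay":0,"az":0,"claw":0.2}]' 20
python3 -m crank '[{"x":0,"y":0,"z":-0.03,"ax":0,"ay":0,"az":0,"claw":0.2},{"x":0,"y":0,"z":-0.06,"ax":0,"ay":0,"az":0,"claw":0.2},{"x":0.0,"y":-0.03,"z":-0.08,"ax":0,"ay":0,"az":0,"claw":0.2},{"x":0,"y":-0.07,"z":-0.08,"ax":0,"ay":0,"az":0,"claw":0.2},{"x":0,"y":-0.11,"z":-0.08,"ax":0,"ay":0,"az":0,"claw":0.2}]' 20
python3 -m crank '[{"x":0,"y":-0.04,"z":0,"ax":0,"ay":0,"az":0,"claw":0.2},{"x":0,"y":-0.08,"z":0,"ax":0,"ay":0,"az":0,"claw":0.2},{"x":0.0,"y":-0.12,"z":0,"ax":0,"ay":0,"az":0,"claw":0.2},{"x":0,"y":-0.15,"z":0,"ax":0,"ay":0,"az":0,"claw":0.2},{"x":0,"y":-0.15,"z":0,"ax":0,"ay":0,"az":0,"claw":0.2}]' 20
python3 - <<'E'
from ins import *
ims=[]
for n,(x0,y0) in(('scene',(190,185)),('top',(240,100))):
    c=camera(n); t=c; np.savez(n+'4.npz',**c)
    im=cv2.resize(c['color'][y0:y0+120,x0:x0+100],None,fx=4,fy=4,interpolation=cv2.INTER_CUBIC)
    for k in(-1,1): # expected handle ends at home: z=-3+52 mm
        u=((proj(c,M+B@[0,k*.045,.049])+.5-[x0,y0])*4).round().astype(int); cv2.circle(im,tuple(int(v) for v in u),3,(255,255,0),1)
    ims.append(im)
    m=cv2.inRange(cv2.cvtColor(c['color'],cv2.COLOR_BGR2HSV),(4,140,100),(17,255,255)); N,l,st,ce=cv2.connectedComponentsWithStats(m)
    print(n,[(st[i].tolist(),ce[i].round(1).tolist()) for i in range(1,N) if st[i,4]>12 and x0<ce[i][0]<x0+100 and y0<ce[i][1]<y0+120])
cv2.imwrite('pics/end.png',np.hstack(ims))
print(r.read_state()["ft_force"],r.read_state()["width"])
E
```

```text
time: 23.98
ee_pos: [0.6592, 0.0414, 0.1856]
eef_rot: [0.965, -0.048, 0.259, 0.006]
ft_force: [0.2, -0.2, -0.5]
width: 0.0213
time: 24.4
ee_pos: [0.6279, 0.0432, 0.2358]
eef_rot: [0.965, -0.049, 0.257, 0.006]
ft_force: [0.6, -0.6, 0.7]
width: 0.0347
time: 24.82
ee_pos: [0.6, 0.1566, 0.3114]
eef_rot: [0.964, -0.05, 0.261, 0.006]
ft_force: [0.8, -0.1, -1.1]
width: 0.0345
time: 25.23
ee_pos: [0.6124, 0.3124, 0.31]
eef_rot: [0.965, -0.045, 0.258, 0.003]
ft_force: [-1.0, 0.5, -0.2]
width: 0.0351
scene [([236, 226, 34, 25, 272], [252.8, 235.7]), ([224, 234, 9, 11, 60], [227.6, 238.3]), ([273, 241, 7, 12, 55], [276.3, 246.5])]
top [([311, 133, 13, 32, 211], [318.3, 148.2]), ([258, 148, 14, 31, 190], [263.0, 162.8]), ([271, 151, 39, 12, 289], [289.9, 157.7])]
[-0.27392188 -1.51261862 -0.06761295] 0.0346333387609599
```

View pics/end.png

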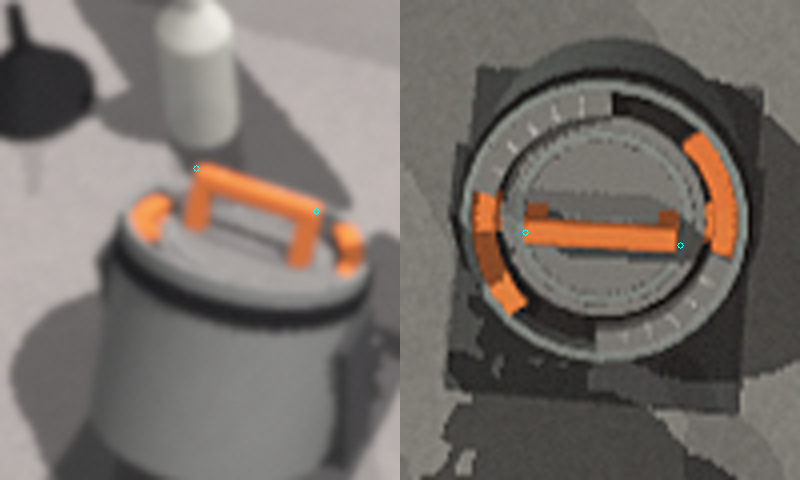

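Run:
```python
from ins import *
for n,pt in(('scene',(252,228)),('top',(290,158))):
    c=dict(np.load(n+'4.npz')); m=cv2.inRange(cv2.cvtColor(c['color'],cv2.COLOR_BGR2HSV),(4,140,135),(17,255,255)); N,l,st,ce=cv2.connectedComponentsWithStats(m)
    i=1+np.argmin(np.linalg.norm(ce[1:]-pt,axis=1)); p=np.argwhere(l==i)[:,::-1].astype(np.float32)
    if n=='top': v=cv2.fitLine(p,cv2.DIST_L2,0,.01,.01).ravel(); print(n,'obs angle',np.degrees(np.arctan(v[1]/v[0])))
    else:
        # upper edge of the bar in scene
        xs=np.unique(p[:,0])[3:-8]; ys=[p[p[:,0]==x][:,1].min() for x in xs]; print(n,'obs angle',np.degrees(np.arctan(np.polyfit(xs,ys,1)[0])))
    for a in(-6,-3,0,3,6):
        e=[proj(c,M+B@[k*.045*np.sin(np.radians(-a)),k*.045*np.cos(np.radians(a)),.049]) for k in(-1,1)]; d=e[1]-e[0]; print('  handle off by',a,np.degrees(np.arctan(d[1]/d[0])).round(1))
a=dict(np.load('top0.npz'));b=dict(np.load('top4.npz'))
d=cv2.absdiff(a['color'],b['color']).max(2); print('bystander change', {k:int((d[y-18:y+18,x-18:x+18]>40).sum()) for k,(x,y) in dict(jar=(445,188),bottle=(349,252),funnel=(402,249),orange=(246,301),yellow=(127,244)).items()})
```

```text
scene obs angle 21.419704268912962
  handle off by -6 22.4
  handle off by -3 21.0
  handle off by 0 19.7
  handle off by 3 18.4
  handle off by 6 17.2
top obs angle 3.7144783
  handle off by -6 10.7
  handle off by -3 7.8
  handle off by 0 4.9
  handle off by 3 2.0
  handle off by 6 -1.0
bystander change {'jar': 0, 'bottle': 326, 'funnel': 0, 'orange': 10, 'yellow': 1098}
```

Run:
```python
from h import *
A=[]
for n in("scene","top"):
    a=dict(np.load(n+'0.npz'))["color"];b=dict(np.load(n+'4.npz'))["color"]
    f=lambda c:[cv2.moments(cv2.inRange(cv2.cvtColor(c,cv2.COLOR_BGR2HSV)[:300,:400 if n=="top" else 300],(105,150,80),(125,255,255)))]
    for c in(a,b): m=f(c)[0]; print(n,"blue cap",m['m00']/255,m['m10']/max(m['m00'],1),m['m01']/max(m['m00'],1))
    A.append(cv2.resize(b,(400,300)))
cv2.imwrite("pics/final.png",np.hstack(A))
```

```text
scene blue cap 34.0 236.3235294117647 176.41176470588235
scene blue cap 37.0 236.0810810810811 176.54054054054055
top blue cap 110.0 352.44545454545454 250.83636363636364
top blue cap 110.0 352.44545454545454 250.83636363636364
```

View pics/final.png

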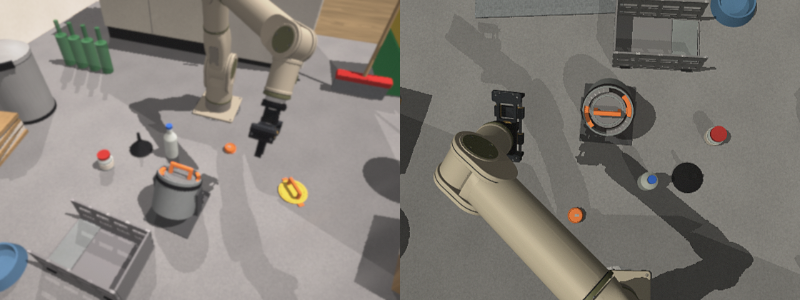

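Jar, bottle, funnel, orange can and yellow lid all stand where they were; the earlier differences were the arm and its shadow. The canister is closed and no cans lie outside, so I'm handing in.

```bash
python3 -c "
from bench import close_job
print(close_job())"
```

```text
the job is handed in; nothing more can be done
None
```

I dropped the green can and then the red can into the canister, put the grey lid on with its ears in the slots, and twisted it about 70° clockwise to the stop. I then let go and handed the job in at about 25 s.

**What the last checks showed**
- **Lid:** the twisting torque rose to about 1 N m, well above the 0.3 N m for turning home, so I take it to be against the stop. The lid came down about 4 mm from first contact, and the ears lie by the ramps.
- **Handle angle:** the two views disagree slightly: 1° off level one way from the top, 3–4° the other way from the scene camera. The second is a rough edge fit.
- **Cans:** neither can lies outside the canister, but I never saw them inside.
- **Everything else:** the bottle's cap is at the same pixels as before. The jar and funnel are unchanged in the top view. The orange can and yellow lid still look in place, though the arm hides the yellow lid from the top camera. The gripper is clear of everything.

**What went wrong along the way**
- The first two grasps of the green can missed, first from too little closing time, then too high (the open fingertips seem to sit above the reported tool point). This shifted the can about 3 mm; the third grasp held.
- My first estimate of the mouth, from the stand's plate, disagreed with the rim by about 7 mm. I used the rim, which matched both cameras.
- I gripped the lid handle about 5 mm off centre and allowed for it when placing and twisting.

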